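# Put away the parts of a stripped power supply

## Task

Put away the four parts taken out of the power supply: stand the larger capacitor in the larger round holder and the smaller capacitor in the smaller round holder, lay the heat sink fins up along the long holder, each flat on the holder's floor, and stand the transformer in the middle of the light carton on the scale, inside the drawn outline with its long side along the carton's long side. Set every part down rather than dropping it, do not tip or shift the carton on its scale, and leave the solder reel and the little jar where they stand.

Things in the scene. Friction and masses are not known exactly. Their poses are not given: they have to be found in the camera images.
- big_can_center (a point): The larger capacitor: upright black cylinder with an aluminium top, 40 mm diameter, 55 mm tall, about 90 g. Origin at its centre, half-way up; z is its upright axis.
- small_can_center (a point): The smaller capacitor: upright black cylinder with an aluminium top, 26 mm diameter, 42 mm tall, about 35 g. Origin at its centre, half-way up; z is its upright axis.
- heat_sink_center (a point): Heat sink: bare aluminium bar with upright fins, 80 mm long (x) by 30 mm wide (y) by 36 mm tall, about 150 g, lying on its flat base, fins up. Its two long sides can be gripped (30 mm apart). Origin at its centre, half-way up; z is its upright axis.
- transformer_center (a point): Transformer: dark steel core 60 mm long (x) by 26 mm thick (y) by 54 mm tall, with a yellow-wrapped winding bulging from both sides: 48 mm across (y), 38 mm long (x), its top 1 mm below the core's. About 450 g. Grip it across the winding (y, 48 mm). Origin at its centre, half-way up; z is its upright axis.
- big_nest: The larger round holder: low blue plastic cup, 72 mm outside and 60 mm inside diameter. Fixed to the bench, somewhere among the four targets. Origin at the centre of its underside, which lies on the bench; z up. Its inner floor is 5 mm and its rim 15 mm above its underside; walls 6 mm thick.
- small_nest: The smaller round holder: low blue plastic cup, 56 mm outside and 44 mm inside diameter. Fixed to the bench, somewhere among the four targets. Origin at the centre of its underside, which lies on the bench; z up. Its inner floor is 5 mm and its rim 15 mm above its underside; walls 6 mm thick.
- long_nest: The long holder: low blue plastic tray, 110 by 60 mm outside, 98 by 48 mm inside, long side along its x. Fixed to the bench, somewhere among the four targets. Origin at the centre of its underside, which lies on the bench; z up. Its inner floor is 5 mm and its rim 15 mm above its underside; walls 6 mm thick.
- carton: Light (60 g) loose open cardboard carton, 150 (x) by 130 mm (y) outside, 20 mm high, walls and floor 4 mm thick; thin black outline 72 (x) by 60 mm in the middle of its floor. It stands on the 100 mm square pan of a bench scale, 34 mm above the bench, overhanging it: loaded off-centre it tips. Its x starts roughly along world y. Origin at the centre of its underside; z up.
- reel: Bystander: small grey reel of solder wire standing on its flange between the targets, 36 mm diameter, 26 mm tall. Origin at the centre of its underside.
- jar: Bystander: small amber jar with a white cap, 24 mm diameter, 34 mm tall. Origin at the centre of its underside.
Things that resemble listed ones, but are neither listed nor needed, are in the scene too. Leave any blue, green or turquoise look-alike of the part that bears transformer_center alone.

How it is judged:
By the outcome, as a careful person would: the job done as asked, in the order asked, and still so for the second after the job is handed in, with the robot touching nothing.
It also fails if it takes over 118 s, if anything falls off the work surface, if the arm or the gripper's body presses on something with over 40 N, if the wrist force passes 120 N, or if a joint passes its speed limit or range.

## Robot

A 7-joint arm with a two-finger parallel gripper is mounted at the origin on the work surface. World frame = base frame: x ahead of the robot, y to its left, z up, the work surface at z = 0. Lengths are in m, angles in rad, forces in N, time in s.
With the tool pointing down it reaches from about 0.425 to 0.95 m from the base axis. Payload 16.7 kg.
Tool frame: the origin (TCP) lies between the finger pads; the fingertips stand 11 mm ahead of it and the grasp point (between the pads) lies 8 mm behind it; z points along the fingers, x is the direction in which the jaws open and shut, and the axes are right-handed (so a half turn about z gives the same grasp; the last joint's range is limited). The gripper opens to 94 mm and grips with 3 to 60 N. Pads are 16 mm wide; open, the fingers measure 119 mm over their backs; the gripper's body (75 mm by 177 mm) begins 78 mm behind the grasp point.
Start: joints at [0.971, 0.426, 0.074, 1.606, -0.034, 1.111, -0.067], TCP at [0.294, -0.608, 0.216] pointing down, gripper open.
Joint ranges: [-2.85, 2.85], [-0.5, 2.14], [-1.23, 1.37], [0.21, 2.46], [-1.02, 4.16], [0.16, 2.05], [-2.73, 2.73]. Speed limits (rad/s): [1.89, 1.89, 2.39, 2.39, 3.01, 3.01, 3.01].

## Interface

Orientations are given as [roll, pitch, yaw] about the fixed x, y, z axes, in that order (R = Rz(yaw) Ry(pitch) Rx(roll)).
In Python, from rig import telemetry, get_image, manip, nets gives the robot as it stands.
- The arm moves only by the shell command python3 -m inch 'ROWS' [OPENING] [FORCE]. ROWS is JSON, a list that holds one entry, the list of rows, each a list of 6 numbers: the shift along the tool's x, y, z in m, then the turn, a rotation vector about the tool's x, y, z in rad. In form: [[[x, y, z, rx, ry, rz], ...]]. A call has 1 to 10 rows; each row shifts and turns the commanded pose from where the row before left it, along the tool's axes as they then stand; what a row does not reach is not made up. A row lasts 1/10 s, in which the tool goes at most 50 mm and 8.59 degrees, less where a joint would pass 70% of its speed; a pose out of reach is approached as far as the arm can. A call with a gripper value outside its range is refused whole. OPENING is the finger opening in m, from 0 to 0.094, set as the call begins (- or left out, the last holds). The fingers move at their own pace and stop on an object; FORCE is the grip in N (left out, the last holds). Time passes only in rows, so rows that do not move let the fingers close. It gives the time, the measured TCP pose, the force and the opening at its end, in the units of the state.
- telemetry.sense(): the state, without advancing time (a new reading comes with each control period).
- get_image(name): name is "side" or "top"; returns a dict with "color" (480x640x3 uint8, red, green, blue), "K" (3x3 intrinsics, pixels), "dist" ([k1, k2, p1, p2, k3] as OpenCV has them; the pictures are not rectified), "R" (3x3) and "t" (3): a world point X has camera coordinates R X + t. Camera axes: x right, y down, z forward; pixel columns grow to the right and rows downward; lengths in m; the calibration is good to about 2 mm. A picture is of the moment at which its call begins. There is no depth.
- manip.hand_in(): hands the job in, once; it reports no verdict.
Trained networks look in a picture, given as the dict that the camera call returned (one of the last four; its "shot" number tells which), for a name from the list of things; names that differ only in an ending like _2 or _b are one class to them, and where a whole thing is asked for, a point or a joint stands for the part that bears it (a point fixed in the world has none). Each returns a list of dicts, best first, with "conf" (0 to 1); they miss things now and then, are a little off and sometimes report something else, mostly with a low value. They report only what shows in the picture. A call takes as long as a camera call. They do not tell look-alikes from the thing itself.
- nets.cut_out(picture, query): "mask" (480x640 bool, what is visible of it) and "extent" ([centre column, centre row, width, height] in pixels, round what is visible of it).
- nets.mark_of(picture, query): "uv" ([column, row] in pixels: a listed point, or the origin of a listed thing).
The state is a dict: "t": time; "q": joint angles; "joint_velocities": joint speeds; "joint_torque": joint torques, N m; "tool_pos": TCP position; "tcp_rot": TCP orientation; "force": force on the tool from outside, world axes, zero at the start; "wrist_torque": the same for the moment, N m; "width": finger opening in m.
Only numpy, scipy, OpenCV 4.12 (cv2) and the standard library are available. Lean on these libraries where they do the work, as an engineer would, in place of code of your own. Each camera call takes 0.05 s, during which the arm holds its last target.

## Working session

There is one attempt and no reset: what is moved stays moved. The work goes in short steps, Python scripts to look and compute and a shell command to move; the robot and the scene stay as the last step left them, time stands still between calls to the robot, and variables do not carry over. Pictures are saved under pics/ and viewed, and the job is handed in when it is done.

```bash
ls; mkdir -p pics
python3 - <<'E'
from rig import telemetry, get_image, manip, nets
import cv2
s=telemetry.sense(); print(s)
for n in ("side","top"):
    p=get_image(n); cv2.imwrite(f"pics/{n}0.png",p["color"][:,:,::-1]); print(n,p["K"],p["dist"],p["R"],p["t"],p["shot"])
E
```

```text
pics
{'t': 0.0, 'q': array([ 0.97051826,  0.4266923 ,  0.07384203,  1.60658569, -0.03412168,
        1.11079144, -0.06709305]), 'joint_velocities': array([ 0.00025529,  0.00125585,  0.00139054,  0.00099905, -0.00059855,
       -0.00019075,  0.00200965]), 'joint_torque': array([-3.41843963e-05, -9.35824513e+01,  3.66713673e+00, -4.54194760e+01,
       -4.87945438e-02,  1.99239829e-02,  2.21327987e-04]), 'tool_pos': array([ 0.29388154, -0.6072113 ,  0.21581122]), 'tcp_rot': array([ 3.14152869e+00,  1.21623598e-03, -1.12004393e+00]), 'force': array([0.67659515, 0.63913374, 0.62686075]), 'wrist_torque': array([-0.01447368,  0.02384532, -0.0384749 ]), 'width': 0.09400764916052357}
side [[446.94825022   0.         318.57850748]
 [  0.         446.94825022 237.06920993]
 [  0.           0.           1.        ]] [-0.09900007  0.          0.          0.          0.        ] [[-0.92558154 -0.37796041  0.02108906]
 [-0.22949507  0.51595777 -0.8252997 ]
 [ 0.30104954 -0.768722   -0.56430104]] [0.39452664 0.14776276 1.10444864] 1
top [[434.5230246    0.         324.77726296]
 [  0.         434.5230246  245.08511318]
 [  0.           0.           1.        ]] [-0.04966125  0.          0.          0.          0.        ] [[ 2.04512127e-02 -9.99790539e-01  7.90833838e-04]
 [-9.93287647e-01 -2.04082528e-02 -1.13855848e-01]
 [ 1.13848140e-01  1.54296470e-03 -9.93496965e-01]] [0.01373442 0.44010782 0.98594571] 2
```

View pics/side0.png

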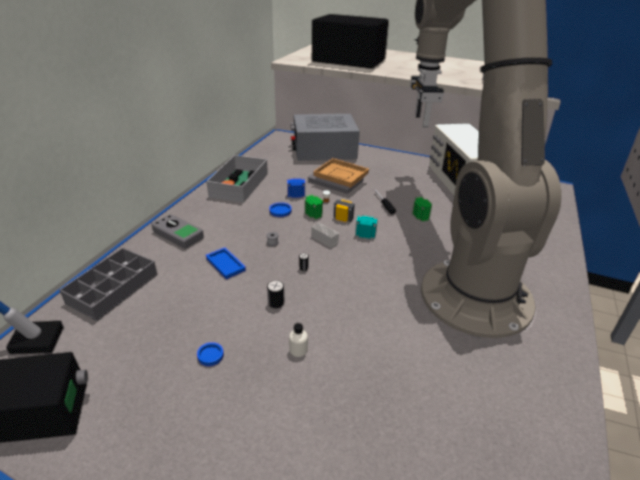

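View pics/top0.png

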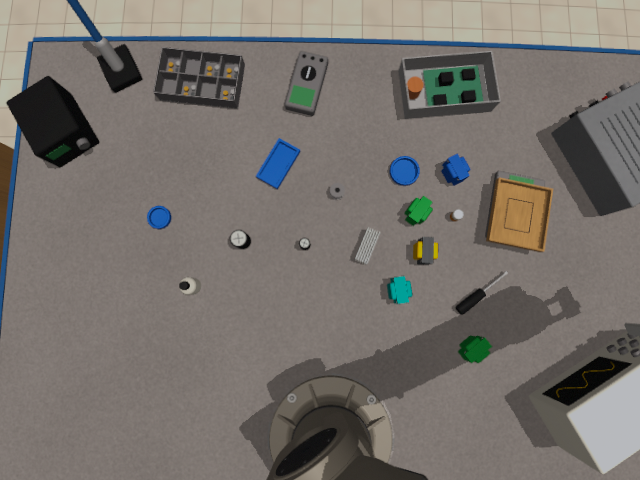

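The top view shows the larger capacitor at (239,239), the smaller one at (305,244) and the heat sink at (368,246). The nests are at (405,170), (159,217) and (278,163), and the carton at (520,212).

What could be taken for the transformer:
- yellow and dark (427,251)
- blue (456,169)
- green (419,210)
- turquoise (400,290)
- dark green (476,349)

By the description it is the yellow one. The white bottle with a black cap (188,286) is a distractor for the cans.

```bash
cat > h.py <<'E'
import numpy as np, cv2
from rig import telemetry, get_image, manip, nets
def ray(p,uv):
    u=cv2.undistortPoints(np.array(uv,float).reshape(-1,1,2),p["K"],np.array(p["dist"])).reshape(-1,2)
    d=np.c_[u,np.ones(len(u))]@p["R"]; c=-p["R"].T@p["t"]
    return c,d
def onz(p,uv,z):
    c,d=ray(p,uv); return c+d*((z-c[2])/d[:,2])[:,None]
def proj(p,X):
    r,_=cv2.Rodrigues(p["R"]); return cv2.projectPoints(np.array(X,float).reshape(-1,1,3),r,p["t"],p["K"],np.array(p["dist"]))[0].reshape(-1,2)
def tri(p1,u1,p2,u2):
    (c1,d1),(c2,d2)=ray(p1,[u1]),ray(p2,[u2])
    A=np.c_[d1[0],-d2[0]]; s=np.linalg.lstsq(A,c2-c1,rcond=None)[0]
    a=c1+d1[0]*s[0]; b=c2+d2[0]*s[1]; return (a+b)/2,np.linalg.norm(a-b)
E
python3 - <<'E'
from h import *
np.set_printoptions(precision=4,suppress=True)
pt=get_image("top"); ps=get_image("side")
Z=dict(big_can_center=.0275,small_can_center=.021,heat_sink_center=.018,transformer_center=.027,big_nest=0,small_nest=0,long_nest=0,carton=.034,reel=0,jar=0)
for n,z in Z.items():
    for p,nm in((pt,"top"),(ps,"side")):
        print(n,nm,[(round(r["conf"],2),np.round(r["uv"],1).tolist(),onz(p,[r["uv"]],z)[0][:2].round(4).tolist()) for r in nets.mark_of(p,n)[:5]])
c=pt["color"]
crop=cv2.resize(c[190:310,340:500],None,fx=5,fy=5,interpolation=cv2.INTER_CUBIC)
cv2.imwrite("pics/c1.png",crop[:,:,::-1])
cv2.imwrite("pics/c2.png",cv2.resize(c[130:310,140:350],None,fx=3.3,fy=3.3,interpolation=cv2.INTER_CUBIC)[:,:,::-1])
cv2.imwrite("pics/c3.png",cv2.resize(c[140:270,370:560],None,fx=4.2,fy=4.2,interpolation=cv2.INTER_CUBIC)[:,:,::-1])
E
```

```text
big_can_center top [(0.79, [239.2, 234.6], [0.46, 0.2228])]
big_can_center side [(0.97, [276.3, 291.9], [0.4496, 0.2108])]
small_can_center top [(0.6, [304.4, 244.3], [0.4411, 0.0704])]
small_can_center side [(0.71, [302.9, 262.0], [0.4423, 0.0706]), (0.64, [327.8, 236.2], [0.4261, -0.0681])]
heat_sink_center top [(0.82, [370.3, 246.2], [0.4401, -0.084])]
heat_sink_center side [(0.82, [326.4, 235.6], [0.4324, -0.0734])]
transformer_center top [(0.93, [396.0, 291.0], [0.3366, -0.1432]), (0.91, [418.7, 209.7], [0.5278, -0.1963]), (0.82, [454.6, 170.4], [0.6251, -0.2831]), (0.75, [474.8, 348.0], [0.2103, -0.3243]), (0.59, [426.1, 250.6], [0.4315, -0.2131])]
transformer_center side [(0.88, [343.3, 209.5], [0.4325, -0.2166]), (0.83, [367.5, 230.8], [0.3282, -0.1323]), (0.71, [419.2, 211.2], [0.2122, -0.3054]), (0.65, [310.7, 206.7], [0.5314, -0.1908]), (0.61, [296.7, 188.5], [0.621, -0.2818])]
big_nest top [(0.89, [403.6, 172.2], [0.6255, -0.1658]), (0.25, [337.1, 192.6], [0.5711, -0.0044])]
big_nest side [(0.83, [276.3, 211.6], [0.6368, -0.1601]), (0.24, [323.4, 238.2], [0.4447, -0.0822])]
small_nest top [(0.92, [161.6, 214.4], [0.5093, 0.4194]), (0.65, [404.6, 170.4], [0.6301, -0.1683])]
small_nest side [(0.74, [208.5, 356.2], [0.5037, 0.4245])]
long_nest top [(0.89, [279.3, 164.8], [0.6376, 0.1379]), (0.42, [422.3, 249.8], [0.4361, -0.2103])]
long_nest side [(0.91, [227.5, 264.6], [0.633, 0.1378])]
carton top [(0.73, [516.2, 214.6], [0.52, -0.4255])]
carton side [(0.9, [340.0, 169.0], [0.5353, -0.4696])]
reel top [(0.69, [337.8, 192.7], [0.5709, -0.0061])]
reel side [(0.55, [276.0, 241.6], [0.5628, -0.0109]), (0.32, [224.4, 264.2], [0.6415, 0.1397])]
jar top [(0.64, [455.8, 215.9], [0.5201, -0.2922])]
jar side [(0.48, [325.3, 199.9], [0.5222, -0.2941])]
```

View pics/c1.png

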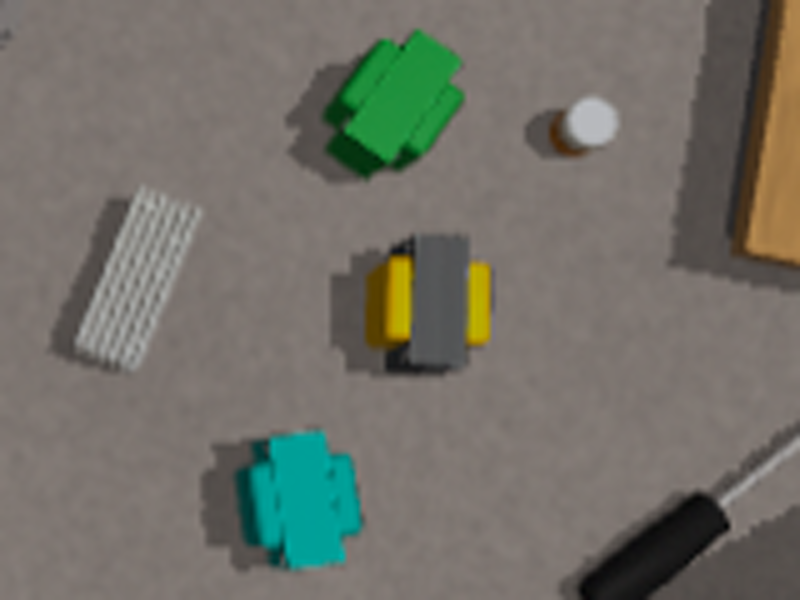

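View pics/c2.png

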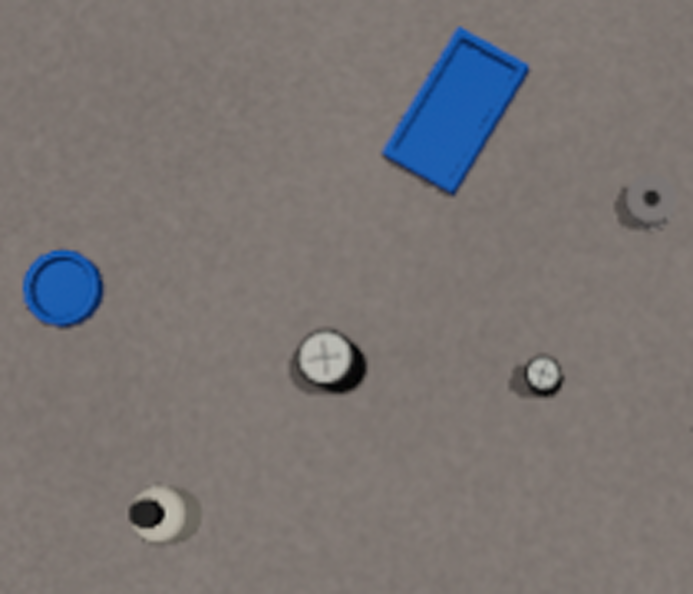

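View pics/c3.png

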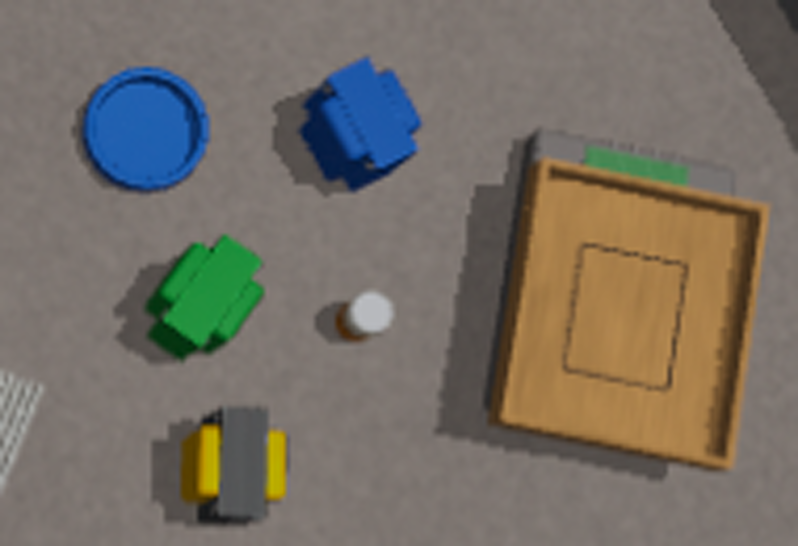

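The crop shows the yellow and dark transformer at (427,251), its long side nearly along world x, so the choice is confirmed. Next, precise measurement.

```bash
cat > meas.py <<'E'
from h import *
np.set_printoptions(precision=4,suppress=True)
def blob(p,uv0,f,r):
    c=p["color"].astype(int); y0,x0=int(uv0[1]-r),int(uv0[0]-r)
    y0=max(y0,0);x0=max(x0,0)
    s=cv2.resize(c[y0:y0+2*r,x0:x0+2*r].astype(np.float32),None,fx=4,fy=4,interpolation=cv2.INTER_LINEAR)
    m=f(s).astype(np.uint8)
    n,l,st,ce=cv2.connectedComponentsWithStats(m)
    k=1+np.argmax(st[1:,4]); m=(l==k).astype(np.uint8)
    cn=max(cv2.findContours(m,cv2.RETR_EXTERNAL,cv2.CHAIN_APPROX_NONE)[0],key=cv2.contourArea).reshape(-1,2)
    g=lambda a:(np.array(a)+.5)/4-.5+np.array([x0,y0])
    return g(cn),st[k,4]/16
bright=lambda s:s.min(2)>165
blue=lambda s:(s[...,2]>s[...,0]+60)&(s[...,2]>s[...,1]+40)
def circ(p,uv,f,r,z):
    cn,_=blob(p,uv,f,r); W=onz(p,cn,z)[:,:2].astype(np.float32)
    (c,rad)=cv2.minEnclosingCircle(W); h=cv2.convexHull(W).reshape(-1,2)
    M=cv2.fitEllipse(W); return np.array(M[0]),np.array(M[1])/2
def rect(p,uv,f,r,z):
    cn,_=blob(p,uv,f,r); W=onz(p,cn,z)[:,:2].astype(np.float32)
    (c,wh,a)=cv2.minAreaRect(W*1000)
    if wh[0]<wh[1]: a+=90
    return np.array(c)/1000,sorted(wh),((a+90)%180)-90
E
python3 - <<'E'
from meas import *
pt=get_image("top"); ps=get_image("side")
for p,pts in((pt,dict(big=(239,237),small=(305,243),bn=(405,170),sn=(159,217),ln=(278,163),hs=(368,246))),(ps,dict(big=(276,290),small=(304,259),bn=(281,210),sn=(210,354),ln=(226,263),hs=(325,235)))):
    print("big",circ(p,pts["big"],bright,20,.055))
    print("small",circ(p,pts["small"],bright,14,.042))
    print("bn",circ(p,pts["bn"],blue,24 if p is pt else 15,.015))
    print("sn",circ(p,pts["sn"],blue,22,.015))
    print("ln",rect(p,pts["ln"],blue,32,.015))
    print("hs",rect(p,pts["hs"],lambda s:s.min(2)>145,26,.036))
dark=lambda s:(s.max(2)<95)&(s.max(2)>60)&(s.max(2)-s.min(2)<14)
print("tr core",rect(pt,(429,250),dark,16,.054))
yel=lambda s:(s[...,0]>s[...,2]+60)
for q in nets.cut_out(pt,"carton"):
    print(q["conf"],q["extent"])
brown=lambda s:(s[...,0]>s[...,2]+45)&(s[...,0]>120)
print("carton",rect(pt,(520,212),brown,50,.054))
print("jar",circ(pt,(458,214),bright,10,.034));
E
```

```text
big (array([0.449 , 0.2196]), array([0.0145, 0.0147]))
small (array([0.4458, 0.0651]), array([0.0021, 0.0032]))
bn (array([ 0.6267, -0.1651]), array([0.0353, 0.036 ]))
sn (array([0.5009, 0.4212]), array([0.0272, 0.0287]))
ln (array([0.6383, 0.1401]), [62.14379119873047, 111.64274597167969], -28.693500518798828)
hs (array([ 0.4615, -0.0793]), [7.582091808319092, 35.068965911865234], -7.3506622314453125)
big (array([0.4485, 0.2179]), array([0.0152, 0.0156]))
small (array([0.432 , 0.0934]), array([0.0003, 0.2076]))
bn (array([ 0.6226, -0.158 ]), array([0.0357, 0.0422]))
sn (array([0.4973, 0.4262]), array([0.0276, 0.0319]))
ln (array([0.6343, 0.145 ]), [66.319580078125, 123.29239654541016], -28.785350799560547)
hs (array([ 0.4453, -0.0832]), [16.777021408081055, 61.06838607788086], -49.630985260009766)
tr core (array([ 0.4282, -0.1992]), [46.18798828125, 64.30020141601562], -0.39308929443359375)
0.92 [521.3, 216.3, 66.2, 75.2]
carton (array([ 0.5183, -0.4285]), [131.5358123779297, 151.60377502441406], -10.482612609863281)
jar (array([ 0.5188, -0.2875]), array([0.01  , 0.0101]))
```

```bash
cat > ov.py <<'E'
from h import *
def box(cx,cy,yaw,l,w,z):
    c,s=np.cos(yaw),np.sin(yaw); o=np.array([[1,1],[1,-1],[-1,-1],[-1,1]])*[l/2,w/2]
    return np.c_[o@np.array([[c,s],[-s,c]])+[cx,cy],np.full(4,z)]
def cyl(cx,cy,r,z):
    a=np.linspace(0,2*np.pi,40); return np.c_[cx+r*np.cos(a),cy+r*np.sin(a),np.full(40,z)]
def draw(p,polys,win,k,name):
    x0,y0,x1,y1=win
    im=cv2.resize(p["color"][y0:y1,x0:x1],None,fx=k,fy=k,interpolation=cv2.INTER_CUBIC)[:,:,::-1].copy()
    for P in polys:
        uv=(proj(p,P)-[x0,y0]+.5)*k-.5
        cv2.polylines(im,[np.round(uv*8).astype(int)],True,(255,0,255),1,cv2.LINE_AA,3)
    cv2.imwrite("pics/"+name,im)
E
python3 - <<'E'
from ov import *
from meas import *
pt=get_image("top"); ps=get_image("side")
d=lambda t:(lambda s:s.min(2)>t)
for t in(120,130,140,150): print(t,circ(pt,(305,243),d(t),10,.042),rect(pt,(368,246),d(t),24,.036))
polys=[cyl(.449,.2196,.02,.055),cyl(.449,.2196,.02,0),cyl(.4425,.0700,.013,.042),cyl(.4425,.07,.013,0),
 box(.4401,-.0835,np.radians(-20),.08,.03,.036),box(.4401,-.0835,np.radians(-20),.08,.03,0),
 box(.4325,-.2145,0,.06,.026,.054),box(.4325,-.2145,0,.06,.026,0),box(.4325,-.2145,0,.038,.048,.053),
 cyl(.6267,-.1651,.036,.015),cyl(.6267,-.1651,.030,.015),cyl(.5009,.4212,.028,.015),cyl(.5009,.4212,.022,.015),
 box(.6383,.1401,np.radians(-28.7),.110,.060,.015),box(.6383,.1401,np.radians(-28.7),.098,.048,.015),
 box(.5183,-.4285,np.radians(-10.5),.15,.13,.054),box(.5183,-.4285,np.radians(-10.5),.072,.060,.038)]
draw(pt,polys,(220,220,320,260),8,"o1.png"); draw(pt,polys,(345,190,445,270),8,"o2.png"); draw(pt,polys,(380,140,560,260),4.4,"o3.png")
draw(ps,polys,(190,150,390,300),4,"o4.png"); draw(pt,polys,(140,130,310,240),4.7,"o5.png")
E
```

```text
120 (array([0.4427, 0.0702]), array([0.0097, 0.0099])) (array([ 0.4411, -0.0761]), [33.742244720458984, 83.77702331542969], -21.198158264160156)
130 (array([0.4427, 0.0703]), array([0.0093, 0.0097])) (array([ 0.4409, -0.0755]), [32.09202575683594, 81.37273406982422], -21.33832550048828)
140 (array([0.4427, 0.0703]), array([0.0088, 0.0094])) (array([ 0.444 , -0.0677]), [14.848004341125488, 78.609619140625], -20.974510192871094)
150 (array([0.4428, 0.0702]), array([0.0081, 0.009 ])) (array([ 0.4118, -0.0739]), [8.038966178894043, 16.7614803314209], 0.5344014763832092)
```

View pics/o1.png

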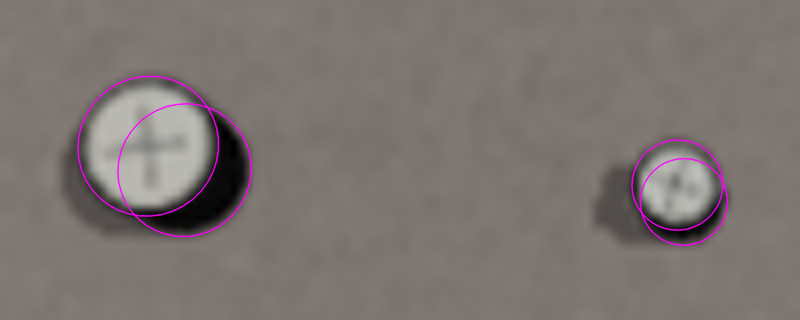

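View pics/o2.png

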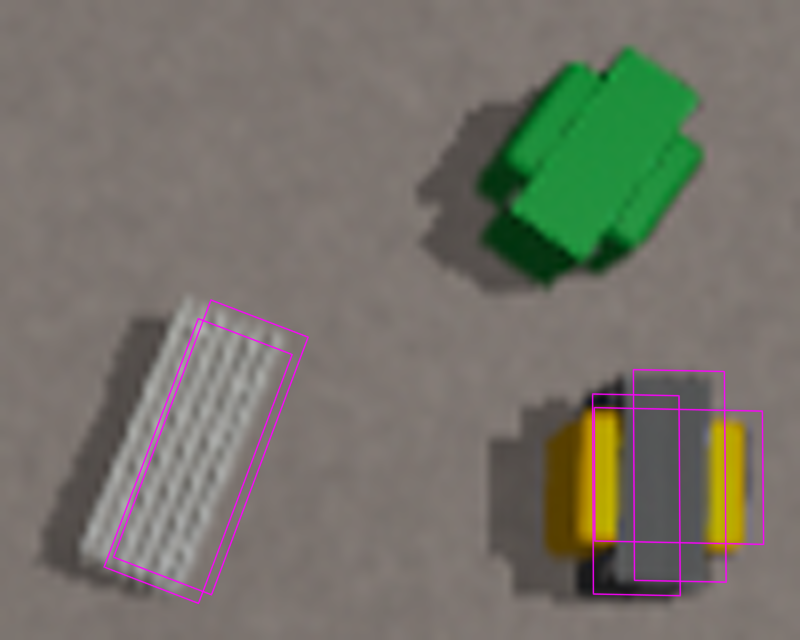

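View pics/o3.png

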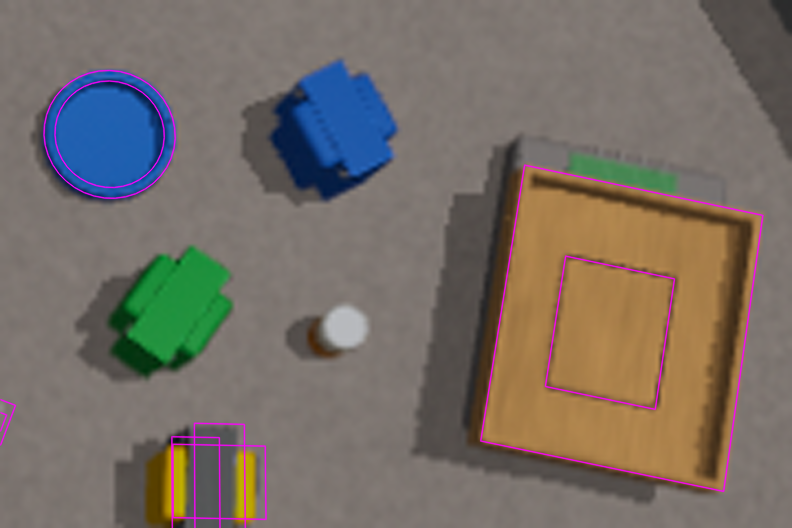

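View pics/o4.png

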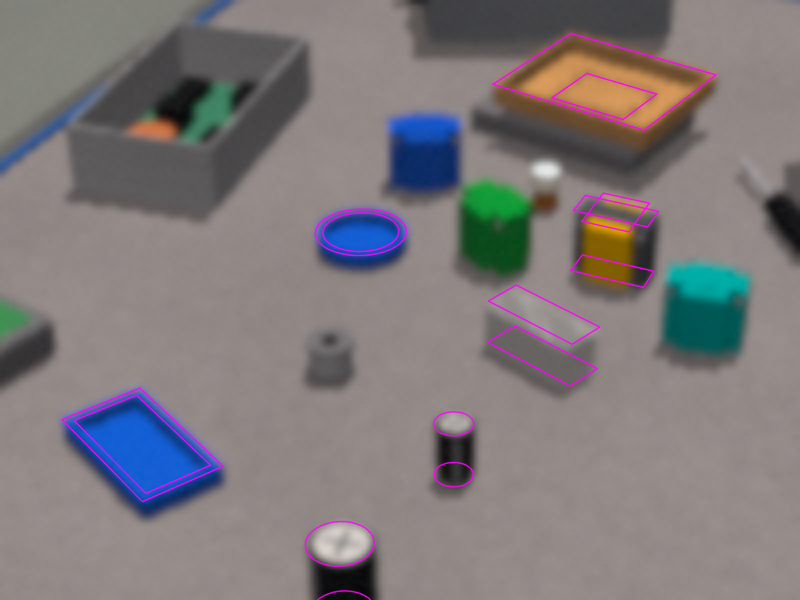

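View pics/o5.png

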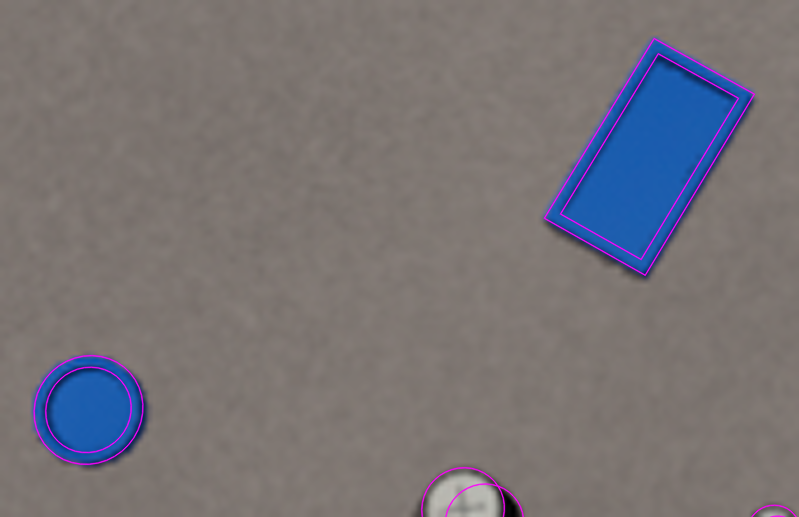

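Run:
```python
from ov import *
pt=get_image("top"); ps=get_image("side")
a=np.radians(-2.5);b=np.radians(-21.3)
T=(.4325,-.2107);H=(.4409,-.0757)
polys=[box(*H,b,.08,.03,.036),box(*H,b,.08,.03,0),
 box(*T,a,.06,.026,.054),box(*T,a,.06,.026,0),box(*T,a,.038,.048,.053),cyl(.4427,.0702,.013,.042),cyl(.4427,.0702,.013,0)]
draw(pt,polys,(345,190,445,270),8,"p2.png");draw(ps,polys,(290,180,390,280),6,"p4.png")
```

```text
(no output)
```

View pics/p2.png

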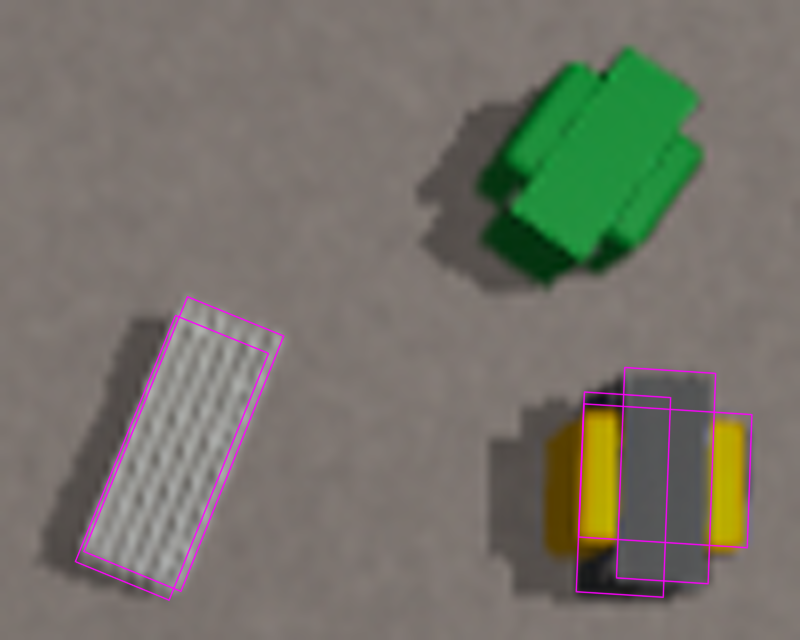

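View pics/p4.png

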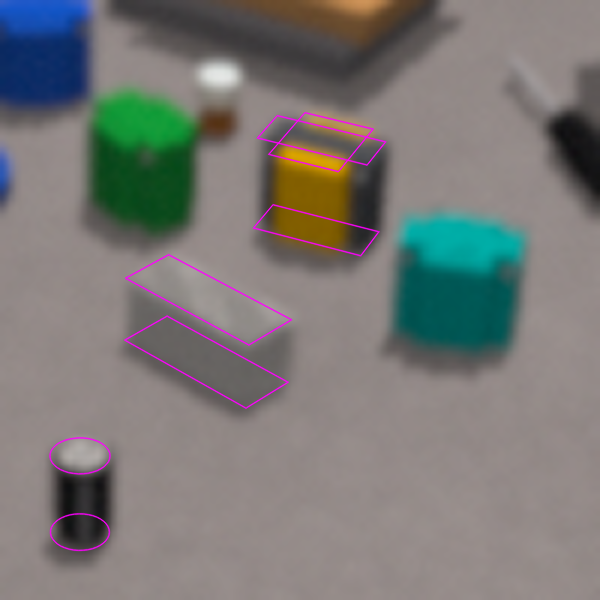

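Measured poses (x, y):

| Thing | x | y | Yaw |
|---|---|---|---|
| Big can | .449 | .219 | – |
| Small can | .4427 | .0702 | – |
| Heat sink | .4409 | -.0757 | -21.3° |
| Transformer | .4315 | -.2107 | -2.5° |
| Big nest | .6267 | -.1651 | – |
| Small nest | .5009 | .4212 | – |
| Long nest | .6383 | .1401 | -28.7° |
| Carton | .5183 | -.4285 | -10.5° |

I'll start by turning the tool to yaw 0.

```bash
cat > go.py <<'E'
import sys
from h import *
from scipy.spatial.transform import Rotation as Ro
# usage: go.py x y z yawdeg -> tool-frame deltas from now
s=telemetry.sense(); p=s["tool_pos"]; R=Ro.from_euler("xyz",s["tcp_rot"])
a=[float(v) for v in sys.argv[1:]]
d=R.inv().apply(np.array(a[:3])-p)
T=Ro.from_euler("xyz",[np.pi,0,np.radians(a[3])]); rv=(R.inv()*T).as_rotvec()
print("t",round(s["t"],2),"tcp",p.round(4),"rpy",np.degrees(s["tcp_rot"]).round(2),"w",round(s["width"],4),"F",s["force"].round(1),"q",s["q"].round(2))
print("tool shift",d.round(4),"turn",rv.round(4))
E
python3 -m inch '[[[0,0,0,0,0,-0.14],[0,0,0,0,0,-0.14],[0,0,0,0,0,-0.14],[0,0,0,0,0,-0.14],[0,0,0,0,0,-0.14],[0,0,0,0,0,-0.14],[0,0,0,0,0,-0.14],[0,0,0,0,0,-0.14],[0,0,0,0,0,0]]]'; python3 go.py .449 .219 .12 0
```

```text
t: 2.45
tool_pos: [0.2939, -0.6076, 0.2164]
tcp_rot: [-3.141, -0.0, 0.002]
force: [-1.3, -0.7, 0.5]
width: 0.094
t 2.45 tcp [ 0.2939 -0.6076  0.2164] rpy [-1.7999e+02 -1.0000e-02  1.4000e-01] w 0.094 F [-1.3 -0.7  0.5] q [ 1.14  0.43 -0.15  1.59  0.07  1.12  0.97]
tool shift [ 0.1571 -0.8262  0.0966] turn [-0.0002 -0.0001  0.0024]
```

```bash
python3 -m inch '[[[0.026,-0.04,0,0,0,0],[0.026,-0.04,0,0,0,0],[0.026,-0.04,0,0,0,0],[0.026,-0.04,0,0,0,0],[0.026,-0.04,0,0,0,0],[0.026,-0.04,0,0,0,0],[0.026,-0.04,0,0,0,0],[0.026,-0.04,0,0,0,0],[0.026,-0.04,0,0,0,0],[0.026,-0.04,0,0,0,0]]]' >/dev/null; python3 -m inch '[[[-0.010,-0.042,0.009,0,0,0],[-0.010,-0.042,0.009,0,0,0],[-0.010,-0.042,0.009,0,0,0],[-0.010,-0.042,0.009,0,0,0],[-0.010,-0.042,0.009,0,0,0],[-0.010,-0.042,0.009,0,0,0],[-0.010,-0.042,0.009,0,0,0],[-0.010,-0.042,0.009,0,0,0],[-0.010,-0.042,0.009,0,0,0],[0,0,0,0,0,0]]]'; python3 go.py .449 .219 .030 0
```

```text
t: 4.45
tool_pos: [0.4621, 0.1758, 0.135]
tcp_rot: [-3.14, 0.001, 0.002]
force: [0.6, -1.3, 0.3]
width: 0.094
t 4.45 tcp [0.4621 0.1758 0.135 ] rpy [-1.7989e+02  5.0000e-02  1.1000e-01] w 0.094 F [ 0.6 -1.3  0.3] q [ 0.    0.28 -0.57  2.06  0.19  0.86 -0.67]
tool shift [-0.0129 -0.043   0.1051] turn [-0.0019  0.0009  0.0018]
```

```bash
python3 -m inch '[[[-0.0065,-0.0215,0,0,0,0],[-0.0065,-0.0215,0,0,0,0],[0,0,0.02,0,0,0],[0,0,0.02,0,0,0],[0,0,0.02,0,0,0],[0,0,0.02,0,0,0],[0,0,0.015,0,0,0],[0,0,0.010,0,0,0],[0,0,0,0,0,0],[0,0,0,0,0,0]]]' >/dev/null; python3 go.py .449 .219 .030 0
python3 - <<'E'
from ov import *
pt=get_image("top");ps=get_image("side")
draw(pt,[cyl(.449,.219,.02,.055)],(190,190,290,290),6,"a1.png");draw(ps,[cyl(.449,.219,.02,.055)],(230,240,330,340),6,"a2.png")
E
```

```text
t 5.45 tcp [0.4513 0.2136 0.0309] rpy [-1.7999e+02 -1.0000e-02 -5.0000e-02] w 0.094 F [-0.6  0.6 -0. ] q [-0.14  0.45 -0.51  2.12  0.36  0.66 -0.9 ]
tool shift [-0.0023 -0.0054  0.0009] turn [-0.0001 -0.0002 -0.0008]
```

View pics/a2.png

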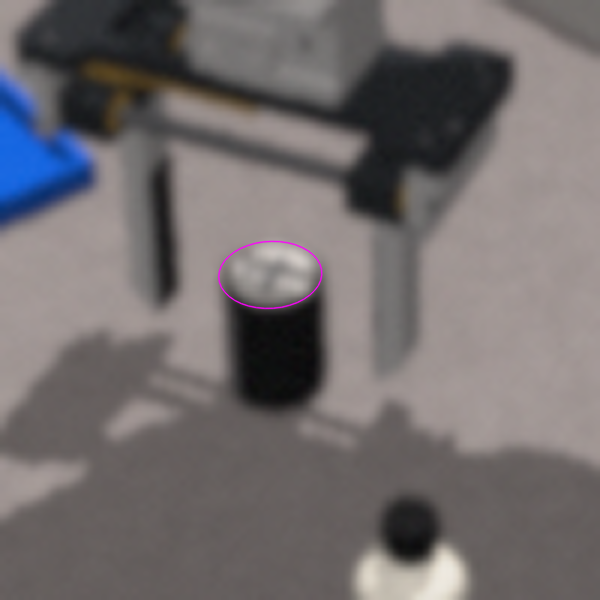

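The side view shows the can at (275,290) between the open fingers. I'll correct the remaining 5 mm, close and lift.

```bash
python3 -m inch '[[[-0.002,-0.0055,0,0,0,0],[0,0,0,0,0,0],[0,0,0,0,0,0]]]' ; python3 -m inch '[[[0,0,0,0,0,0],[0,0,0,0,0,0],[0,0,0,0,0,0],[0,0,0,0,0,0],[0,0,0,0,0,0],[0,0,0,0,0,0],[0,0,0,0,0,0],[0,0,0,0,0,0],[0,0,0,0,0,0],[0,0,0,0,0,0]]]' 0.02 20
```

```text
t: 5.85
tool_pos: [0.4492, 0.2193, 0.0308]
tcp_rot: [-3.141, -0.0, 0.0]
force: [0.1, 0.2, 0.4]
width: 0.0943
t: 6.85
tool_pos: [0.4491, 0.219, 0.0305]
tcp_rot: [-3.142, -0.0, -0.0]
force: [-0.4, 0.4, -0.2]
width: 0.0395
```

```bash
python3 -m inch '[[[0,0,-0.005,0,0,0],[0,0,-0.01,0,0,0],[0,0,-0.02,0,0,0],[0,0,-0.025,0,0,0],[0,0,-0.025,0,0,0],[0,0,-0.015,0,0,0],[0,0,0,0,0,0]]]'; python3 go.py .6267 -.1651 .09 0
python3 - <<'E'
from ov import *
ps=get_image("side");draw(ps,[],(230,190,330,290),6,"a3.png")
E
```

```text
t: 7.55
tool_pos: [0.4502, 0.2195, 0.1331]
tcp_rot: [-3.14, -0.004, -0.0]
force: [0.1, -0.5, -1.6]
width: 0.0399
t 7.55 tcp [0.4502 0.2195 0.1331] rpy [-1.7992e+02 -2.1000e-01 -1.0000e-02] w 0.0399 F [ 0.1 -0.5 -1.6] q [-0.07  0.29 -0.59  2.05  0.22  0.86 -0.78]
tool shift [0.1764 0.3846 0.0432] turn [-0.0013 -0.0036 -0.0002]
```

View pics/a3.png

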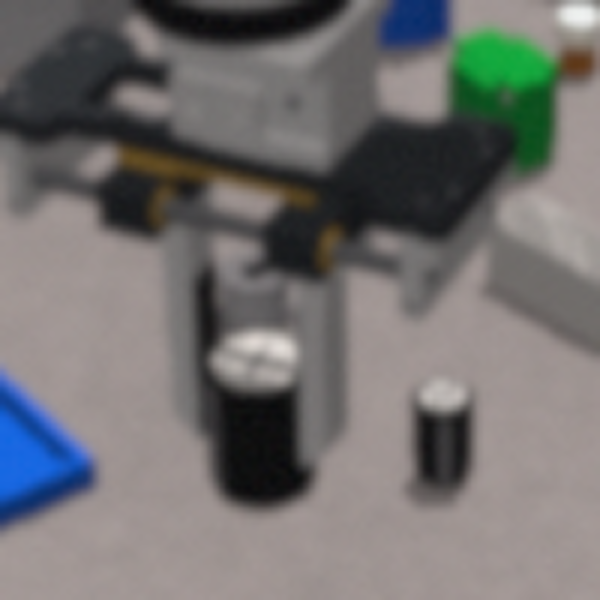

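The can hangs upright in the jaws at (265,420), 40 mm wide. Carrying it to the larger round holder.

```bash
python3 -m inch '[[[0.006,0.014,0,0,0,0],[0.0135,0.0295,0,0,0,0],[0.0135,0.0295,0,0,0,0],[0.0135,0.0295,0,0,0,0],[0.0135,0.0295,0,0,0,0],[0.0135,0.0295,0,0,0,0],[0.0135,0.0295,0,0,0,0],[0.0135,0.0295,0,0,0,0],[0.0135,0.0295,0,0,0,0],[0.0135,0.0295,0,0,0,0]]]' >/dev/null; python3 -m inch '[[[0.0135,0.0295,0.01,0,0,0],[0.0135,0.0295,0.01,0,0,0],[0.0135,0.0295,0.01,0,0,0],[0.006,0.014,0.01,0,0,0],[0,0,0,0,0,0],[0,0,0,0,0,0]]]';python3 go.py .6267 -.1651 .036 0
```

```text
t: 9.2
tool_pos: [0.6224, -0.162, 0.0896]
tcp_rot: [-3.14, 0.001, 0.0]
force: [-0.8, 0.7, -0.3]
width: 0.0398
t 9.2 tcp [ 0.6224 -0.162   0.0896] rpy [-1.7994e+02  9.0000e-02  2.0000e-02] w 0.0398 F [-0.8  0.7 -0.3] q [ 0.45  0.54 -0.39  1.76  0.25  0.89 -0.05]
tool shift [0.0043 0.0032 0.0536] turn [-0.0011  0.0015  0.0004]
```

```bash
python3 -m inch '[[[0.0043,0.0032,0,0,0,0],[0,0,0.012,0,0,0],[0,0,0.012,0,0,0],[0,0,0.012,0,0,0],[0,0,0.008,0,0,0],[0,0,0.004,0,0,0],[0,0,0.002,0,0,0],[0,0,0,0,0,0],[0,0,0,0,0,0]]]';python3 go.py .6267 -.1651 .0355 0
python3 - <<'E'
from ov import *
ps=get_image("side");draw(ps,[cyl(.6267,-.1651,.036,.015),cyl(.6267,-.1651,.036,.0)],(230,150,330,250),6,"a4.png")
pt=get_image("top");draw(pt,[],(360,120,460,220),6,"a5.png")
E
```

```text
t: 10.1
tool_pos: [0.6276, -0.1663, 0.0409]
tcp_rot: [3.142, -0.001, -0.0]
force: [0.1, 0.2, -1.1]
width: 0.0398
t 10.1 tcp [ 0.6276 -0.1663  0.0409] rpy [ 1.8e+02 -3.0e-02 -1.0e-02] w 0.0398 F [ 0.1  0.2 -1.1] q [ 0.43  0.6  -0.37  1.78  0.28  0.82 -0.07]
tool shift [-0.0009 -0.0012  0.0054] turn [ 0.0001 -0.0006 -0.0001]
```

View pics/a4.png

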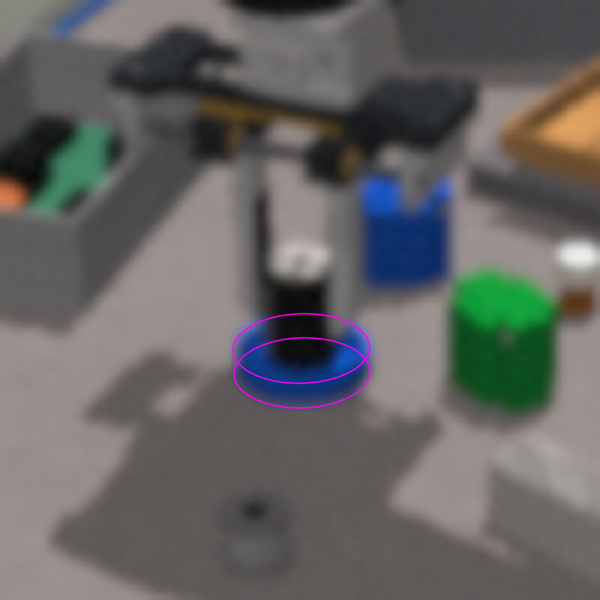

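Centred. Lowering in 1 mm steps while watching the force.

```bash
python3 -m inch '[[[0,0,0.002,0,0,0],[0,0,0.001,0,0,0],[0,0,0.001,0,0,0],[0,0,0,0,0,0],[0,0,0,0,0,0]]]';python3 -m inch '[[[0,0,0.001,0,0,0],[0,0,0,0,0,0],[0,0,0,0,0,0]]]'
```

```text
t: 10.7
tool_pos: [0.6274, -0.1663, 0.0365]
tcp_rot: [-3.142, 0.0, -0.0]
force: [-0.2, 1.7, -1.5]
width: 0.0397
t: 11.0
tool_pos: [0.6274, -0.1662, 0.0355]
tcp_rot: [-3.142, -0.0, 0.0]
force: [-0.9, 0.1, 1.2]
width: 0.0397
```

```bash
python3 -m inch '[[[0,0,0.0005,0,0,0],[0,0,0,0,0,0],[0,0,0,0,0,0]]]'; python3 -m inch '[[[0,0,0,0,0,0],[0,0,0,0,0,0],[0,0,0,0,0,0],[0,0,0,0,0,0],[0,0,0,0,0,0],[0,0,0,0,0,0]]]' 0.065; python3 -m inch '[[[0,0,-0.005,0,0,0],[0,0,-0.015,0,0,0],[0,0,-0.02,0,0,0],[0,0,-0.025,0,0,0],[0,0,-0.025,0,0,0],[0,0,0,0,0,0]]]'; python3 go.py .4427 .0702 .11 0
python3 - <<'E'
from ov import *
ps=get_image("side");draw(ps,[],(230,150,330,250),6,"a6.png")
E
```

```text
t: 11.3
tool_pos: [0.6275, -0.1663, 0.0356]
tcp_rot: [3.141, -0.0, -0.0]
force: [-3.1, 0.2, 7.8]
width: 0.0396
t: 11.9
tool_pos: [0.6274, -0.1663, 0.035]
tcp_rot: [-3.142, 0.0, -0.0]
force: [0.2, -0.9, 0.3]
width: 0.065
t: 12.5
tool_pos: [0.6295, -0.1665, 0.1298]
tcp_rot: [3.14, -0.006, -0.0]
force: [-0.3, -0.3, 0.2]
width: 0.0651
t 12.5 tcp [ 0.6295 -0.1665  0.1298] rpy [ 1.7992e+02 -3.3000e-01 -1.0000e-02] w 0.0651 F [-0.3 -0.3  0.2] q [ 0.46  0.5  -0.4   1.72  0.23  0.96 -0.03]
tool shift [-0.1869 -0.2367  0.0184] turn [ 0.0013 -0.0058 -0.0002]
```

View pics/a6.png

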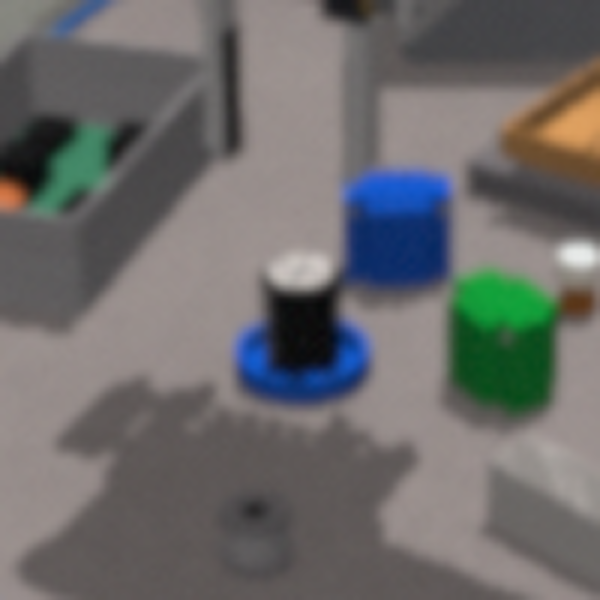

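The large capacitor stands in its holder at (300,310 in the crop). Next the small can. It needs a wider lateral approach, with the grasp at TCP z .027.

```bash
python3 -m inch '[[[-0.0208,-0.0263,0.002,0,0,0],[-0.0208,-0.0263,0.002,0,0,0],[-0.0208,-0.0263,0.002,0,0,0],[-0.0208,-0.0263,0.002,0,0,0],[-0.0208,-0.0263,0.002,0,0,0],[-0.0208,-0.0263,0.002,0,0,0],[-0.0208,-0.0263,0.002,0,0,0],[-0.0208,-0.0263,0.002,0,0,0],[-0.0208,-0.0263,0.002,0,0,0],[0,0,0,0,0,0]]]' 0.07 > /dev/null; python3 -m inch '[[[0,0,0,0,0,0]]]'; python3 go.py .4427 .0702 .027 0
```

```text
t: 13.65
tool_pos: [0.44, 0.0706, 0.1071]
tcp_rot: [3.141, -0.0, 0.001]
force: [0.7, 0.2, -0.1]
width: 0.07
t 13.65 tcp [0.44   0.0706 0.1071] rpy [ 1.7999e+02 -0.0000e+00  8.0000e-02] w 0.07 F [ 0.7  0.2 -0.1] q [ 0.18  0.24 -0.54  2.18  0.18  0.76 -0.47]
tool shift [0.0027 0.0004 0.0801] turn [ 0.0002 -0.      0.0013]
```

```bash
python3 -m inch '[[[0.0025,0,0.01,0,0,0],[0,0,0.015,0,0,0],[0,0,0.015,0,0,0],[0,0,0.015,0,0,0],[0,0,0.015,0,0,0],[0,0,0.008,0,0,0],[0,0,0.002,0,0,0],[0,0,0,0,0,0],[0,0,0,0,0,0]]]' > /dev/null; python3 go.py .4427 .0702 .027 0
python3 - <<'E'
from ov import *
ps=get_image("side");draw(ps,[cyl(.4427,.0702,.013,.042)],(260,200,360,300),6,"b1.png")
E
```

```text
t 14.55 tcp [0.4431 0.0704 0.0274] rpy [-1.7999e+02 -4.0000e-02 -2.0000e-02] w 0.0697 F [-0.6 -0.5  0.3] q [ 0.11  0.39 -0.48  2.23  0.32  0.59 -0.6 ]
tool shift [-0.0004  0.0002  0.0004] turn [-0.0001 -0.0006 -0.0003]
```

View pics/b1.png

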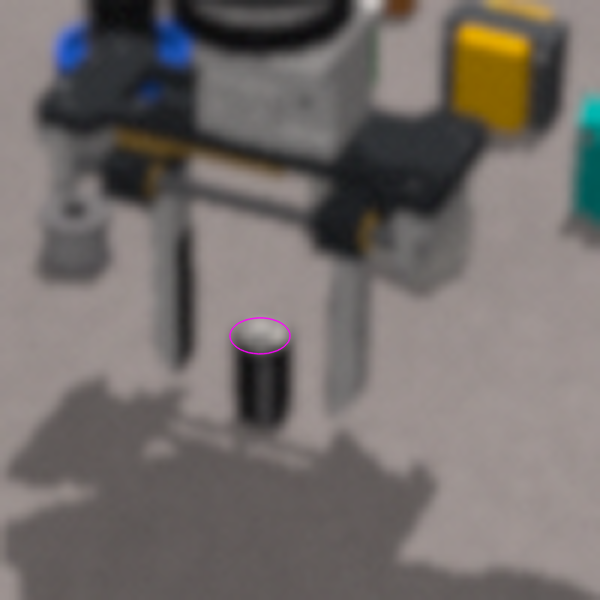

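The small can is centred between the fingers at (262,380). Closing and lifting.

```bash
python3 -m inch '[[[0,0,0,0,0,0],[0,0,0,0,0,0],[0,0,0,0,0,0],[0,0,0,0,0,0],[0,0,0,0,0,0],[0,0,0,0,0,0],[0,0,0,0,0,0],[0,0,0,0,0,0]]]' 0.01 12; python3 -m inch '[[[0,0,-0.005,0,0,0],[0,0,-0.01,0,0,0],[0,0,-0.02,0,0,0],[0,0,-0.025,0,0,0],[0,0,-0.01,0,0,0],[0,0,0,0,0,0]]]'; python3 go.py .5009 .4212 .08 0
```

```text
t: 15.4
tool_pos: [0.4427, 0.0705, 0.027]
tcp_rot: [-3.142, 0.0, -0.0]
force: [-0.4, 0.6, 0.2]
width: 0.026
t: 16.0
tool_pos: [0.4437, 0.0704, 0.0985]
tcp_rot: [-3.142, -0.003, -0.0]
force: [-0.4, -0.1, -0.6]
width: 0.0257
t 16.0 tcp [0.4437 0.0704 0.0985] rpy [-1.8e+02 -1.7e-01 -3.0e-02] w 0.0257 F [-0.4 -0.1 -0.6] q [ 0.18  0.26 -0.54  2.18  0.2   0.74 -0.49]
tool shift [ 0.057  -0.3508  0.0187] turn [-0.     -0.003  -0.0005]
```

```bash
python3 -m inch '[[[0.003,-0.014,0,0,0,0],[0.0048,-0.0294,0,0,0,0],[0.0048,-0.0294,0,0,0,0],[0.0048,-0.0294,0,0,0,0],[0.0048,-0.0294,0,0,0,0],[0.0048,-0.0294,0,0,0,0],[0.0048,-0.0294,0,0,0,0],[0.0048,-0.0294,0,0,0,0],[0.0048,-0.0294,0,0,0,0],[0.0048,-0.0294,0,0,0,0]]]' >/dev/null; python3 -m inch '[[[0.0048,-0.0294,0,0,0,0],[0.0048,-0.0294,0,0,0,0],[0.002,-0.014,0,0,0,0],[0,0,0.01,0,0,0],[0,0,0.01,0,0,0],[0,0,0,0,0,0],[0,0,0,0,0,0]]]';python3 go.py .5009 .4212 .036 0
```

```text
t: 17.7
tool_pos: [0.5006, 0.4203, 0.0765]
tcp_rot: [3.14, 0.001, -0.001]
force: [-0.8, -0.2, 1.1]
width: 0.0255
t 17.7 tcp [0.5006 0.4203 0.0765] rpy [ 1.7993e+02  3.0000e-02 -7.0000e-02] w 0.0255 F [-0.8 -0.2  1.1] q [-0.41  0.59 -0.54  1.74  0.37  0.91 -1.1 ]
tool shift [ 0.0003 -0.0009  0.0405] turn [ 0.0011  0.0006 -0.0012]
```

```bash
python3 -m inch '[[[0,-0.001,0.01,0,0,0],[0,0,0.012,0,0,0],[0,0,0.010,0,0,0],[0,0,0.006,0,0,0],[0,0,0.003,0,0,0],[0,0,0,0,0,0],[0,0,0,0,0,0]]]';python3 go.py .5009 .4212 .032 0
python3 - <<'E'
from ov import *
ps=get_image("side");draw(ps,[cyl(.5009,.4212,.028,.015)],(160,300,260,400),6,"b2.png")
E
```

```text
t: 18.4
tool_pos: [0.5006, 0.4231, 0.0363]
tcp_rot: [-3.141, -0.0, -0.0]
force: [-0.2, 0.6, -0.1]
width: 0.0257
t 18.4 tcp [0.5006 0.4231 0.0363] rpy [-1.7998e+02 -1.0000e-02 -0.0000e+00] w 0.0257 F [-0.2  0.6 -0.1] q [-0.43  0.64 -0.51  1.76  0.4   0.85 -1.12]
tool shift [0.0003 0.0019 0.0043] turn [-0.0003 -0.0002 -0.    ]
```

View pics/b2.png

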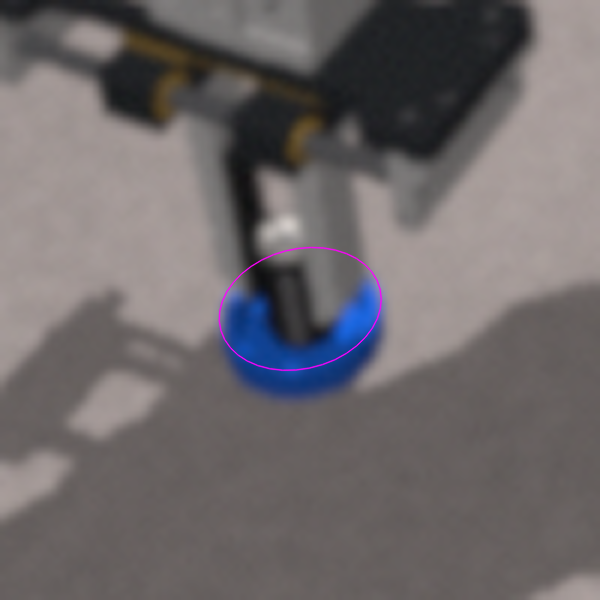

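```bash
python3 -m inch '[[[0,0.001,0.002,0,0,0],[0,0,0.001,0,0,0],[0,0,0,0,0,0],[0,0,0,0,0,0]]]';python3 -m inch '[[[0,0,0.001,0,0,0],[0,0,0,0,0,0],[0,0,0,0,0,0]]]';python3 -m inch '[[[0,0,0.0005,0,0,0],[0,0,0,0,0,0],[0,0,0,0,0,0]]]'
```

```text
t: 18.85
tool_pos: [0.5005, 0.4218, 0.033]
tcp_rot: [-3.142, -0.0, -0.0]
force: [-0.1, -0.2, -0.2]
width: 0.0258
t: 19.15
tool_pos: [0.5006, 0.4219, 0.0321]
tcp_rot: [-3.141, -0.0, -0.0]
force: [0.1, 1.1, 1.3]
width: 0.0259
t: 19.45
tool_pos: [0.5006, 0.422, 0.032]
tcp_rot: [-3.141, -0.0, -0.0]
force: [-0.5, -2.0, 8.2]
width: 0.0255
```

Contact shows as 8 N. Releasing, retreating and checking.

```bash
python3 -m inch '[[[0,0,0,0,0,0],[0,0,0,0,0,0],[0,0,0,0,0,0],[0,0,0,0,0,0],[0,0,0,0,0,0]]]' 0.05; python3 -m inch '[[[0,0,-0.005,0,0,0],[0,0,-0.015,0,0,0],[0,0,-0.02,0,0,0],[0,0,-0.025,0,0,0],[0,0,-0.025,0,0,0],[0,0,0,0,0,0]]]'; python3 go.py .4409 -.0757 .12 68.7
python3 - <<'E'
from ov import *
ps=get_image("side");draw(ps,[],(160,300,260,400),6,"b3.png")
E
```

```text
t: 19.95
tool_pos: [0.5005, 0.4218, 0.0314]
tcp_rot: [3.142, 0.0, -0.0]
force: [0.6, 0.9, -0.4]
width: 0.05
t: 20.55
tool_pos: [0.5018, 0.4235, 0.1264]
tcp_rot: [-3.138, -0.004, -0.0]
force: [0.5, 0.5, 0.0]
width: 0.0497
t 20.55 tcp [0.5018 0.4235 0.1264] rpy [-1.7978e+02 -2.5000e-01 -1.0000e-02] w 0.0497 F [0.5 0.5 0. ] q [-0.39  0.54 -0.56  1.7   0.33  0.99 -1.07]
tool shift [-0.0609  0.4992  0.0042] turn [-7.0000e-04 -6.2000e-03 -1.1991e+00]
```

View pics/b3.png

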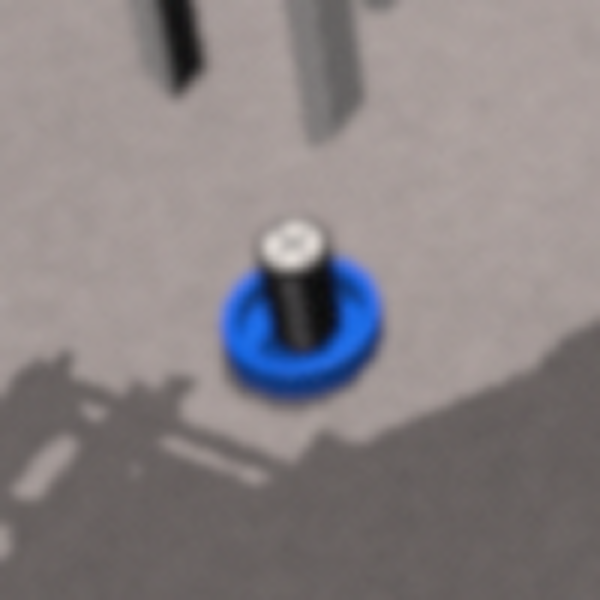

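The small can stands in its holder. Moving to the heat sink.

```bash
python3 -m inch '[[[0,0.02,0,0,0,0],[0,0.04,0,0,0,0],[0,0.04,0,0,0,0],[0,0.04,0,0,0,0],[0,0.04,0,0,0,0],[0,0.04,0,0,0,0],[0,0.04,0,0,0,0],[-0.005,0.04,0,0,0,0],[-0.005,0.04,0,0,0,0],[-0.01,0.04,0,0,0,0]]]' 0.06 >/dev/null; python3 -m inch '[[[-0.01,0.04,0,0,0,-0.133],[0,0,0,0,0,-0.133],[0,0,0,0,0,-0.133],[0,0,0,0,0,-0.133],[0,0,0,0,0,-0.133],[0,0,0,0,0,-0.133],[0,0,0,0,0,-0.133],[0,0,0,0,0,-0.133],[0,0,0,0,0,-0.133],[0,0,0,0,0,0]]]'; python3 go.py .4409 -.0757 .12 68.7
```

```text
t: 22.6
tool_pos: [0.4706, 0.0032, 0.1213]
tcp_rot: [-3.141, 0.0, 1.194]
force: [-0.4, -0.6, 0.1]
width: 0.0601
t 22.6 tcp [0.4706 0.0032 0.1213] rpy [-179.96    0.     68.43] w 0.0601 F [-0.4 -0.6  0.1] q [ 0.5   0.29 -0.74  2.11  0.26  0.83  0.8 ]
tool shift [-0.0843  0.0014  0.0013] turn [-0.0007  0.     -0.0047]
```

```bash
python3 -m inch '[[[-0.02,0,0,0,0,-0.005],[-0.025,0,0,0,0,0],[-0.025,0.0015,0,0,0,0],[-0.014,0,0,0,0,0],[0,0,0.02,0,0,0],[0,0,0.02,0,0,0],[0,0,0.02,0,0,0],[0,0,0.01,0,0,0],[0,0,0,0,0,0],[0,0,0,0,0,0]]]'; python3 go.py .4409 -.0757 .0235 68.7
python3 - <<'E'
from ov import *
b=np.radians(-21.3);P=[box(.4409,-.0757,b,.08,.03,.036)]
ps=get_image("side");draw(ps,P,(280,180,380,280),6,"c_1.png")
pt=get_image("top");draw(pt,P,(320,190,420,290),6,"c_2.png")
E
```

```text
t: 23.6
tool_pos: [0.4417, -0.0752, 0.0519]
tcp_rot: [-3.142, -0.0, 1.196]
force: [0.6, -1.1, -0.7]
width: 0.0599
t 23.6 tcp [ 0.4417 -0.0752  0.0519] rpy [-1.800e+02 -1.000e-02  6.852e+01] w 0.0599 F [ 0.6 -1.1 -0.7] q [ 0.59  0.37 -0.65  2.21  0.36  0.67  0.88]
tool shift [-0.0008 -0.0006  0.0284] turn [-0.     -0.0001 -0.0032]
```

View pics/c_1.png

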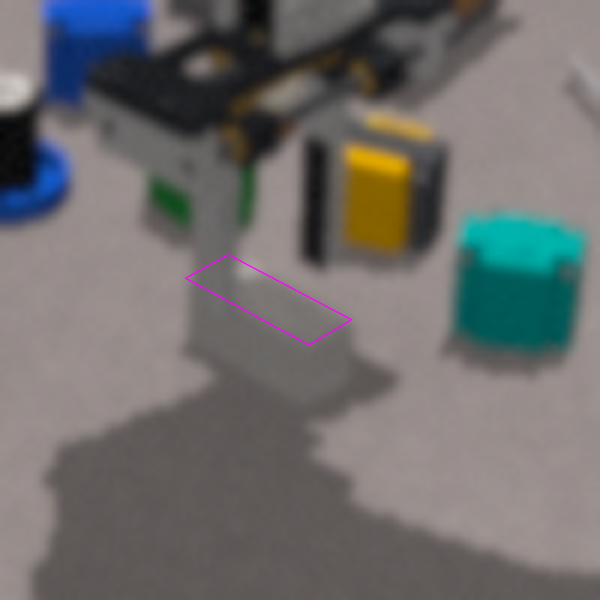

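View pics/c_2.png

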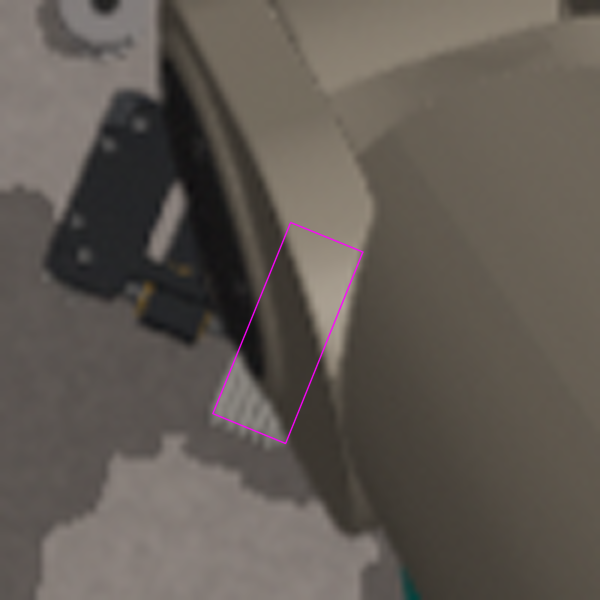

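```bash
python3 -m inch '[[[-0.001,-0.0005,0.01,0,0,0],[0,0,0.01,0,0,0],[0,0,0.006,0,0,0],[0,0,0.0025,0,0,0],[0,0,0,0,0,0],[0,0,0,0,0,0]]]'; python3 -m inch '[[[0,0,0,0,0,0],[0,0,0,0,0,0],[0,0,0,0,0,0],[0,0,0,0,0,0],[0,0,0,0,0,0],[0,0,0,0,0,0],[0,0,0,0,0,0]]]' 0.01 25;python3 -m inch '[[[0,0,-0.004,0,0,0],[0,0,-0.008,0,0,0],[0,0,-0.015,0,0,0],[0,0,-0.02,0,0,0],[0,0,-0.02,0,0,0],[0,0,-0.01,0,0,0],[0,0,0,0,0,0]]]';  python3 go.py .6383 .1401 .10 61.3
python3 - <<'E'
from ov import *
ps=get_image("side");draw(ps,[],(280,150,380,250),6,"c_3.png")
E
```

```text
t: 24.3
tool_pos: [0.4408, -0.076, 0.023]
tcp_rot: [-3.141, -0.0, 1.197]
force: [0.4, -0.0, -0.1]
width: 0.0598
t: 25.0
tool_pos: [0.4408, -0.0762, 0.0231]
tcp_rot: [3.141, -0.0, 1.197]
force: [-0.9, 0.6, 4.2]
width: 0.0295
t: 25.7
tool_pos: [0.4414, -0.0765, 0.1012]
tcp_rot: [3.139, 0.0, 1.196]
force: [-0.2, -0.2, -2.0]
width: 0.0296
t 25.7 tcp [ 0.4414 -0.0765  0.1012] rpy [179.86   0.    68.55] w 0.0296 F [-0.2 -0.2 -2. ] q [ 0.65  0.28 -0.7   2.17  0.26  0.77  0.97]
tool shift [0.2735 0.1041 0.0015] turn [ 2.400e-03 -1.000e-04  1.265e-01]
```

View pics/c_3.png

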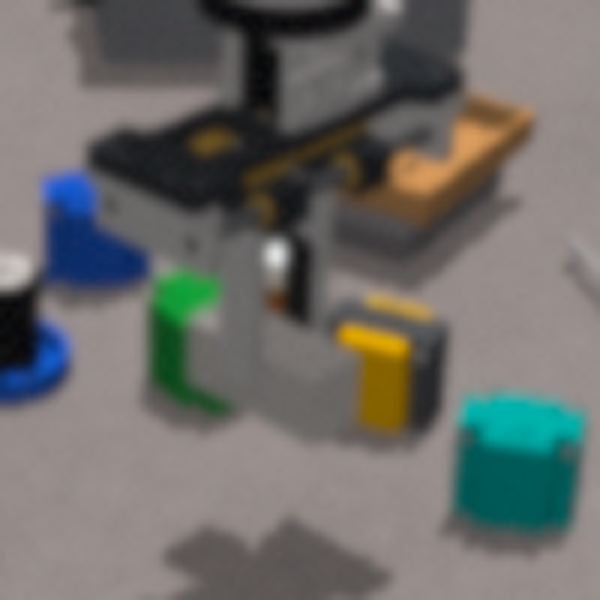

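```bash
python3 -m inch '[[[0,0,0,0,0,0.06],[0,0,0,0,0,0.066],[0.012,0.003,0,0,0,0],[0.024,0.0058,0,0,0,0],[0.024,0.0058,0,0,0,0],[0.024,0.0058,0,0,0,0],[0.024,0.0058,0,0,0,0],[0.024,0.0058,0,0,0,0],[0.024,0.0058,0,0,0,0],[0.024,0.0058,0,0,0,0]]]' >/dev/null; python3 -m inch '[[[0.024,0.0058,0,0,0,0],[0.024,0.0058,0,0,0,0],[0.024,0.0058,0,0,0,0],[0.024,0.0058,0,0,0,0],[0.012,0.003,0,0,0,0],[0,0,0,0,0,0],[0,0,0,0,0,0]]]';python3 go.py .6383 .1401 .05 61.3
```

```text
t: 27.45
tool_pos: [0.6394, 0.143, 0.0992]
tcp_rot: [-3.141, 0.001, 1.072]
force: [-0.3, -0.6, -1.4]
width: 0.0301
t 27.45 tcp [0.6394 0.143  0.0992] rpy [-1.7995e+02  5.0000e-02  6.1410e+01] w 0.0301 F [-0.3 -0.6 -1.4] q [ 0.14  0.59 -0.63  1.72  0.41  0.97  0.42]
tool shift [-0.003   0.0005  0.0492] turn [-0.0009  0.001   0.002 ]
```

```bash
python3 -m inch '[[[-0.003,0,0.005,0,0,0],[0,0,0.012,0,0,0],[0,0,0.012,0,0,0],[0,0,0.012,0,0,0],[0,0,0.008,0,0,0],[0,0,0.004,0,0,0],[0,0,0,0,0,0],[0,0,0,0,0,0]]]';python3 go.py .6383 .1401 .028 61.3
python3 - <<'E'
from ov import *
b=np.radians(-28.7);P=[box(.6383,.1401,b,.098,.048,.015),box(.6383,.1401,b,.11,.06,.015)]
ps=get_image("side");draw(ps,P,(180,200,280,300),6,"c_4.png")
pt=get_image("top");draw(pt,P,(230,110,330,210),6,"c_5.png")
E
```

```text
t: 28.25
tool_pos: [0.6388, 0.1407, 0.0472]
tcp_rot: [3.141, -0.0, 1.071]
force: [0.5, 0.2, -1.6]
width: 0.03
t 28.25 tcp [0.6388 0.1407 0.0472] rpy [ 1.7999e+02 -2.0000e-02  6.1370e+01] w 0.03 F [ 0.5  0.2 -1.6] q [ 0.12  0.65 -0.6   1.75  0.46  0.89  0.39]
tool shift [-0.0008 -0.0001  0.0192] turn [ 0.0001 -0.0004  0.0012]
```

View pics/c_4.png

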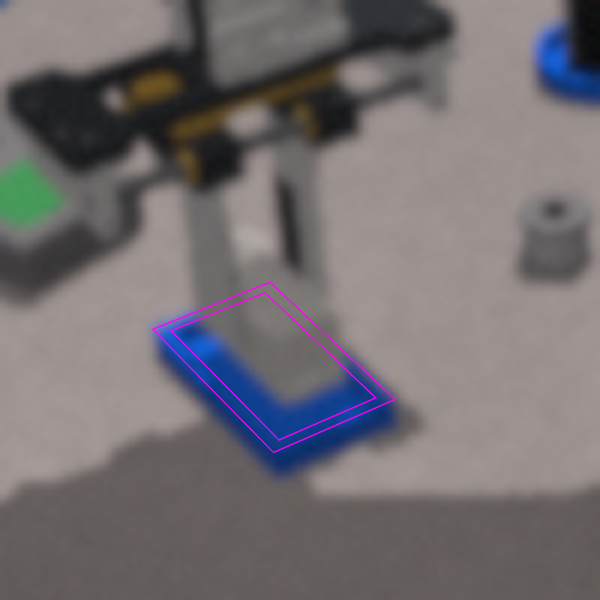

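View pics/c_5.png

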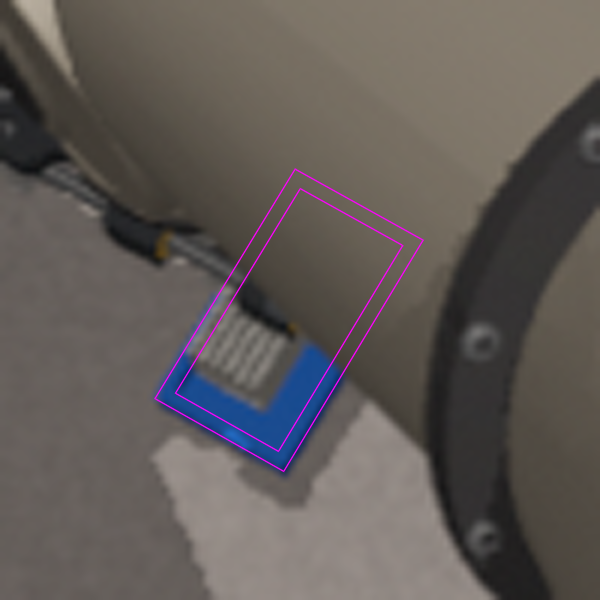

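Run:
```python
from ov import *
b=np.radians(-28.7);P=[box(.6388,.1407,b,.08,.03,.060),box(.6388,.1407,b,.08,.03,.024)]
ps=get_image("side");draw(ps,P,(180,200,280,300),6,"c_6.png")
pt=get_image("top");draw(pt,P,(230,110,330,210),6,"c_7.png")
```

```text
(no output)
```

View pics/c_6.png

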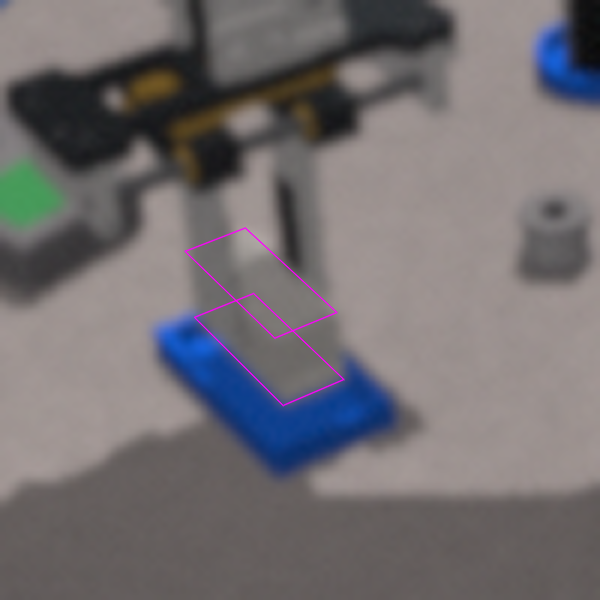

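View pics/c_7.png

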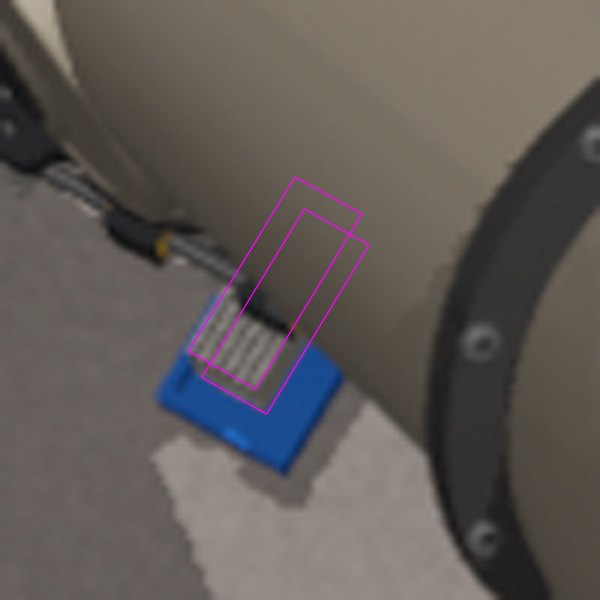

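The heat sink matches the expected centred pose, visible near (240,350) in the top crop. Lowering it.

```bash
python3 -m inch '[[[0,0,0.006,0,0,0],[0,0,0.006,0,0,0],[0,0,0.003,0,0,0],[0,0,0.001,0,0,0],[0,0,0.001,0,0,0],[0,0,0,0,0,0],[0,0,0,0,0,0]]]';python3 -m inch '[[[0,0,0.001,0,0,0],[0,0,0,0,0,0],[0,0,0,0,0,0]]]';python3 -m inch '[[[0,0,0.001,0,0,0],[0,0,0,0,0,0],[0,0,0,0,0,0]]]'
```

```text
t: 29.15
tool_pos: [0.6387, 0.1406, 0.0302]
tcp_rot: [3.141, -0.0, 1.071]
force: [0.8, -0.1, -1.5]
width: 0.03
t: 29.45
tool_pos: [0.6388, 0.1406, 0.0292]
tcp_rot: [3.141, -0.0, 1.071]
force: [0.9, -0.7, 0.3]
width: 0.0298
t: 29.75
tool_pos: [0.6388, 0.1406, 0.0291]
tcp_rot: [3.141, -0.0, 1.071]
force: [-5.8, -3.5, 15.8]
width: 0.0299
```

```bash
python3 -m inch '[[[0,0,0,0,0,0],[0,0,0,0,0,0],[0,0,0,0,0,0],[0,0,0,0,0,0],[0,0,0,0,0,0]]]' 0.05; python3 -m inch '[[[0,0,-0.005,0,0,0],[0,0,-0.015,0,0,0],[0,0,-0.02,0,0,0],[0,0,-0.025,0,0,0],[0,0,-0.025,0,0,0],[0,0,-0.01,0,0,0],[-0.04,0,0,0,0,0],[-0.04,0,0,0,0,0],[-0.04,0,0,0,0,0],[0,0,0,0,0,0]]]'; python3 go.py .4315 -.2107 .12 87.5
python3 - <<'E'
from ov import *
b=np.radians(-28.7);P=[box(.6388,.1407,b,.08,.03,.041),box(.6388,.1407,b,.08,.03,.005)]
ps=get_image("side");draw(ps,P,(180,200,280,300),6,"c_8.png")
pt=get_image("top");draw(pt,P,(230,110,330,210),6,"c_9.png")
E
```

```text
t: 30.25
tool_pos: [0.6385, 0.1405, 0.0279]
tcp_rot: [-3.141, 0.0, 1.071]
force: [-0.4, 0.4, -0.9]
width: 0.0497
t: 31.25
tool_pos: [0.579, 0.0297, 0.1279]
tcp_rot: [3.142, 0.003, 1.066]
force: [-0.6, 0.3, 0.1]
width: 0.0502
t 31.25 tcp [0.579  0.0297 0.1279] rpy [179.99   0.2   61.06] w 0.0502 F [-0.6  0.3  0.1] q [ 0.36  0.45 -0.66  1.87  0.34  0.94  0.61]
tool shift [-0.2817 -0.0128  0.0088] turn [-0.0007  0.0034 -0.4615]
```

View pics/c_8.png

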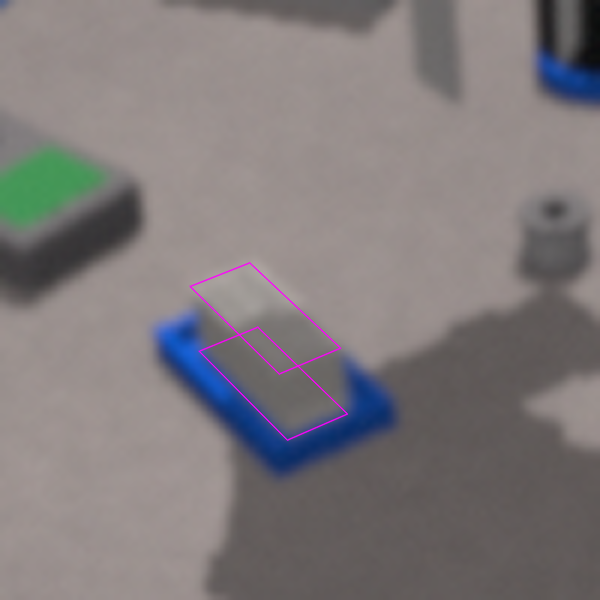

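View pics/c_9.png

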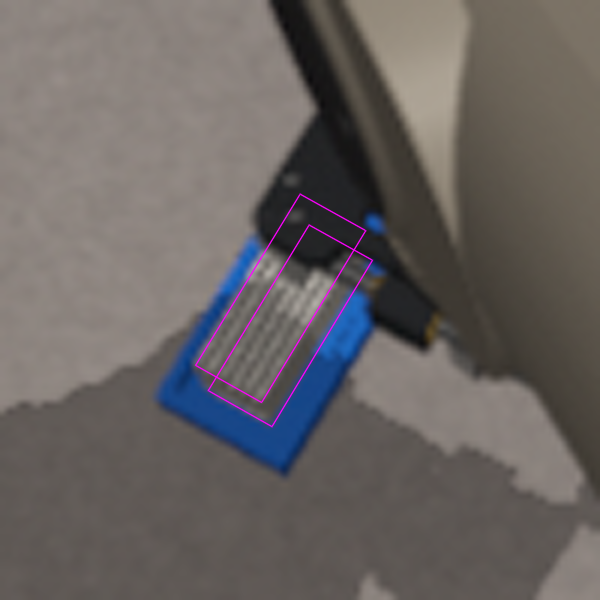

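The heat sink lies flat and centred in its holder. On to the transformer.

```bash
python3 -m inch '[[[0,0,0,0,0,-0.115],[0,0,0,0,0,-0.115],[0,0,0,0,0,-0.115],[0,0,0,0,0,-0.115],[-0.025,-0.014,0,0,0,0],[-0.025,-0.014,0,0,0,0],[-0.025,-0.014,0,0,0,0],[-0.025,-0.014,0,0,0,0],[-0.025,-0.014,0,0,0,0],[-0.025,-0.014,0,0,0,0]]]' 0.08 > /dev/null; python3 -m inch '[[[-0.025,-0.014,0,0,0,0],[-0.025,-0.014,0,0,0,0],[-0.025,-0.014,0,0,0,0],[-0.02,-0.01,0,0,0,0],[0,0,0,0,0,0],[0,0,0,0,0,0]]]'; python3 go.py .4315 -.2107 .06 87.5
```

```text
t: 32.95
tool_pos: [0.4363, -0.2035, 0.1282]
tcp_rot: [3.141, -0.0, 1.531]
force: [0.6, 0.5, 0.5]
width: 0.0801
t 32.95 tcp [ 0.4363 -0.2035  0.1282] rpy [ 1.7996e+02 -2.0000e-02  8.7750e+01] w 0.0801 F [0.6 0.5 0.5] q [ 0.97  0.3  -0.76  2.08  0.28  0.86  1.58]
tool shift [-0.0075 -0.0046  0.0682] turn [ 0.0008 -0.0004  0.0043]
```

```bash
python3 -m inch '[[[-0.0075,-0.0045,0.01,0,0,0.004],[0,0,0.015,0,0,0],[0,0,0.015,0,0,0],[0,0,0.012,0,0,0],[0,0,0,0,0,0],[0,0,0,0,0,0]]]' >/dev/null; python3 go.py .4315 -.2107 .027 87.5
python3 - <<'E'
from ov import *
a=np.radians(-2.5);P=[box(.4315,-.2107,a,.038,.048,.053),box(.4315,-.2107,a,.06,.026,.054)]
ps=get_image("side");draw(ps,P,(295,150,395,250),6,"d1.png")
E
```

```text
t 33.55 tcp [ 0.4307 -0.2109  0.0756] rpy [-1.7996e+02 -5.0000e-02  8.7530e+01] w 0.0797 F [-0.  -0.4  0.4] q [ 0.93  0.38 -0.71  2.12  0.36  0.76  1.51]
tool shift [0.0002 0.0009 0.0486] turn [-0.0007 -0.0009  0.0005]
```

View pics/d1.png

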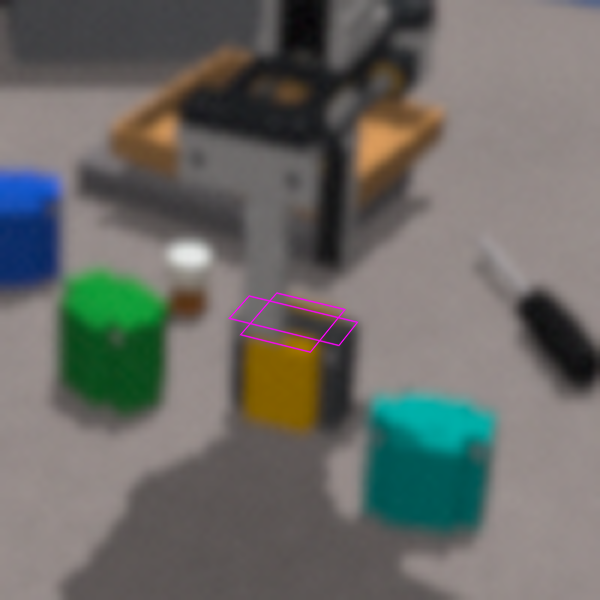

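```bash
python3 -m inch '[[[0,0.001,0.012,0,0,0],[0,0,0.014,0,0,0],[0,0,0.012,0,0,0],[0,0,0.007,0,0,0],[0,0,0.002,0,0,0],[0,0,0,0,0,0],[0,0,0,0,0,0]]]'; python3 -m inch '[[[0,0,0,0,0,0],[0,0,0,0,0,0],[0,0,0,0,0,0],[0,0,0,0,0,0],[0,0,0,0,0,0],[0,0,0,0,0,0],[0,0,0,0,0,0]]]' 0.03 40;python3 -m inch '[[[0,0,-0.004,0,0,0],[0,0,-0.008,0,0,0],[0,0,-0.015,0,0,0],[0,0,-0.02,0,0,0],[0,0,-0.02,0,0,0],[0,0,-0.02,0,0,0],[0,0,-0.02,0,0,0],[0,0,-0.01,0,0,0],[0,0,0,0,0,0]]]';  python3 go.py .5183 -.4285 .13 79.5
python3 - <<'E'
from ov import *
ps=get_image("side");draw(ps,[],(295,120,395,220),6,"d2.png")
E
```

```text
t: 34.3
tool_pos: [0.4318, -0.2115, 0.0292]
tcp_rot: [3.141, 0.0, 1.527]
force: [-0.5, -1.0, -0.0]
width: 0.0802
t: 35.0
tool_pos: [0.4316, -0.2115, 0.0291]
tcp_rot: [3.142, 0.0, 1.527]
force: [-1.3, 0.4, 4.8]
width: 0.0479
t: 35.9
tool_pos: [0.4322, -0.2119, 0.1476]
tcp_rot: [3.139, 0.002, 1.527]
force: [-0.4, -0.6, -4.6]
width: 0.0478
t 35.9 tcp [ 0.4322 -0.2119  0.1476] rpy [1.7988e+02 9.0000e-02 8.7470e+01] w 0.0478 F [-0.4 -0.6 -4.6] q [ 1.    0.27 -0.78  2.06  0.25  0.89  1.62]
tool shift [-0.2125  0.0955  0.0181] turn [0.0023 0.0014 0.1391]
```

View pics/d2.png

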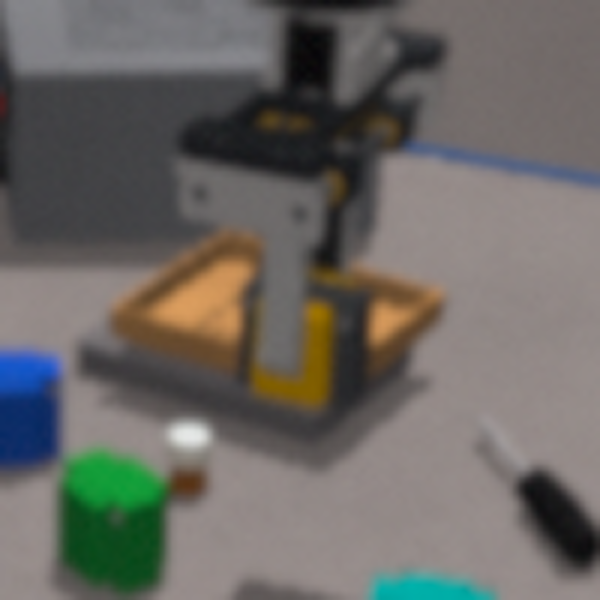

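The transformer hangs level at (295,340 in the crop). Carrying it over the carton.

```bash
python3 -m inch '[[[0,0,0,0,0,0.07],[0,0,0,0,0,0.07],[-0.01,0.006,0,0,0,0],[-0.02,0.0125,0,0,0,0],[-0.02,0.0125,0,0,0,0],[-0.02,0.0125,0,0,0,0],[-0.02,0.0125,0,0,0,0],[-0.02,0.0125,0,0,0,0],[-0.02,0.0125,0,0,0,0],[-0.02,0.0125,0,0,0,0]]]' >/dev/null; python3 -m inch '[[[-0.02,0.0125,0,0,0,0],[-0.02,0.0125,0,0,0,0],[-0.01,0.006,0,0,0,0],[0,0,0,0,0,0],[0,0,0,0,0,0]]]';python3 go.py .5183 -.4285 .09 79.5
python3 - <<'E'
from ov import *
c=np.radians(-10.5);P=[box(.5183,-.4285,c,.15,.13,.054),box(.5183,-.4285,c,.072,.06,.038)]
ps=get_image("side");draw(ps,P,(295,110,395,210),6,"d3.png")
pt=get_image("top");draw(pt,P,(450,130,610,270),5,"d4.png")
E
```

```text
t: 37.45
tool_pos: [0.5171, -0.4301, 0.1452]
tcp_rot: [-3.141, -0.001, 1.388]
force: [-0.4, -0.9, -4.1]
width: 0.0476
t 37.45 tcp [ 0.5171 -0.4301  0.1452] rpy [-1.7994e+02 -6.0000e-02  7.9520e+01] w 0.0476 F [-0.4 -0.9 -4.1] q [ 1.04  0.56 -0.62  1.64  0.36  1.06  1.7 ]
tool shift [0.0018 0.0009 0.0552] turn [-0.001  -0.0011  0.0004]
```

View pics/d3.png

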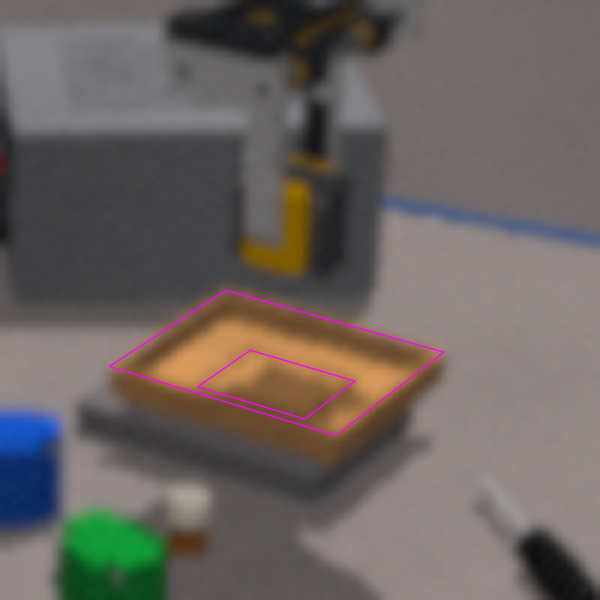

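View pics/d4.png

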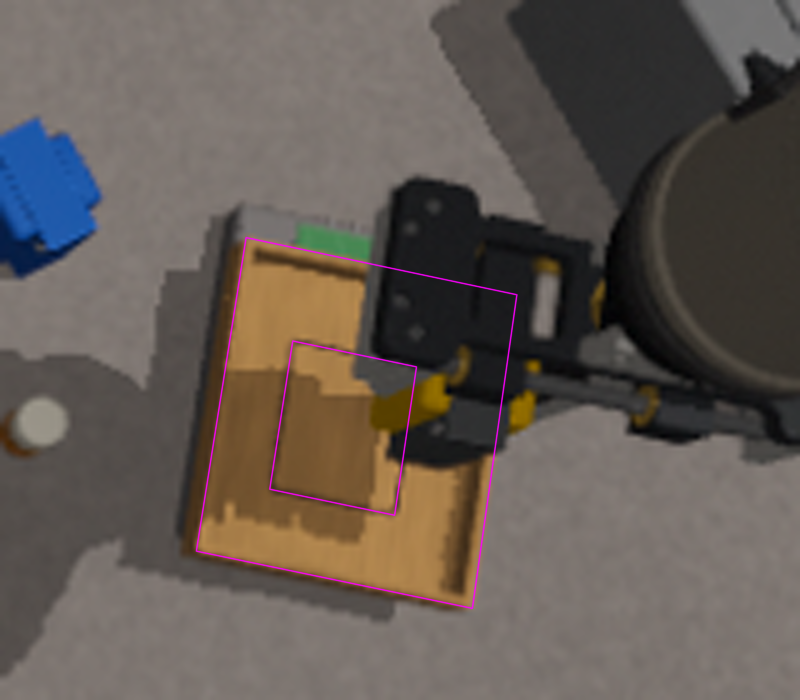

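Run:
```python
from ov import *
ps=get_image("side");pt=get_image("top")
b=onz(ps,[(357,161)],0)[0];print(b)
for h in(.08,.1,.12,.14): print(h,proj(ps,[[b[0],b[1],h]]),proj(pt,[[b[0],b[1],h]]))
# top-view front-face bottom edge pts -> world z=0
print(onz(pt,[(553,134),(600,213)],0),onz(pt,[(553,134),(600,213)],.12))
```

```text
[ 0.52180041 -0.63305482  0.        ]
0.08 [[358.39132003 141.88226089]] [[613.90980561 212.37188771]]
0.1 [[358.74748782 136.96025085]] [[619.6901418  210.69717314]]
0.12 [[359.10701553 131.97993371]] [[625.69807757 208.95516977]]
0.14 [[359.4699122  126.94068301]] [[631.94670779 207.14189997]]
[[ 0.73420439 -0.54270136  0.        ]
 [ 0.53591076 -0.65219924  0.        ]] [[ 0.68646932 -0.47698156  0.12      ]
 [ 0.51128611 -0.57371784  0.12      ]]
```

The PSU case is over 8 cm from the gripper body. Lowering most of the way.

```bash
python3 -m inch '[[[0.0018,0.001,0.005,0,0,0],[0,0,0.012,0,0,0],[0,0,0.015,0,0,0],[0,0,0.015,0,0,0],[0,0,0.012,0,0,0],[0,0,0.005,0,0,0],[0,0,0.002,0,0,0],[0,0,0,0,0,0],[0,0,0,0,0,0]]]';python3 go.py .5183 -.4285 .067 79.5
python3 - <<'E'
from ov import *
s=telemetry.sense()["tool_pos"]
c=np.radians(-10.5);P=[box(.5183,-.4285,c,.15,.13,.054),box(.5183,-.4285,c,.072,.06,.038),box(s[0],s[1],c,.06,.026,s[2]-.029),box(s[0],s[1],c,.06,.026,s[2]+.025)]
ps=get_image("side");draw(ps,P,(295,110,395,210),6,"d5.png")
pt=get_image("top");draw(pt,P,(450,130,610,270),5,"d6.png")
E
```

```text
t: 38.55
tool_pos: [0.5191, -0.4295, 0.0805]
tcp_rot: [3.141, 0.0, 1.387]
force: [-0.9, 0.3, -4.3]
width: 0.0478
t 38.55 tcp [ 0.5191 -0.4295  0.0805] rpy [1.7996e+02 2.0000e-02 7.9460e+01] w 0.0478 F [-0.9  0.3 -4.3] q [ 1.02  0.63 -0.59  1.69  0.41  0.95  1.66]
tool shift [ 0.0008 -0.001   0.0135] turn [ 0.0008  0.0003 -0.0007]
```

View pics/d5.png

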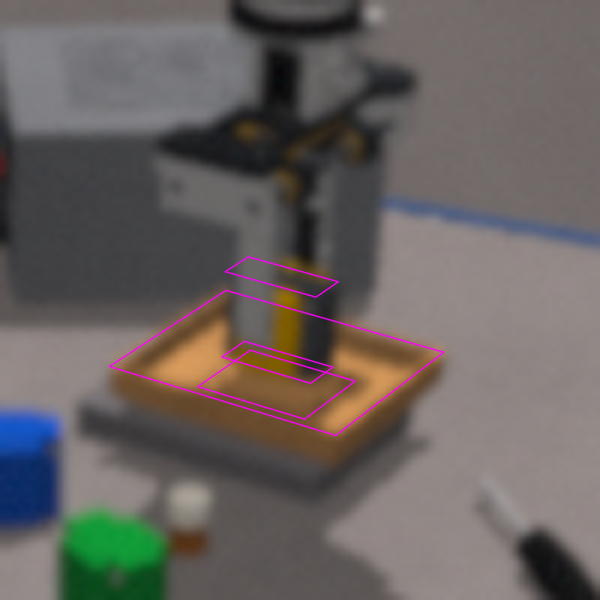

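View pics/d6.png

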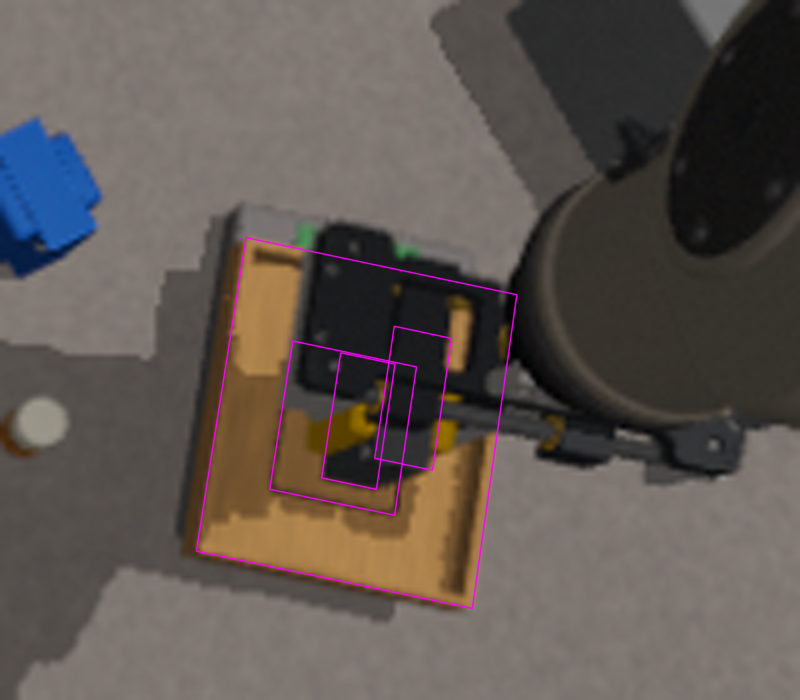

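Aligned with the outline to about 1 mm. Final slow lowering.

```bash
python3 -m inch '[[[0.0008,-0.001,0.003,0,0,0],[0,0,0.004,0,0,0],[0,0,0.002,0,0,0],[0,0,0.001,0,0,0],[0,0,0,0,0,0],[0,0,0,0,0,0]]]';python3 -m inch '[[[0,0,0.001,0,0,0],[0,0,0,0,0,0],[0,0,0,0,0,0]]]';python3 -m inch '[[[0,0,0.001,0,0,0],[0,0,0,0,0,0],[0,0,0,0,0,0]]]'
```

```text
t: 39.25
tool_pos: [0.518, -0.4283, 0.07]
tcp_rot: [3.142, -0.0, 1.387]
force: [-0.2, -0.3, -3.9]
width: 0.0476
t: 39.55
tool_pos: [0.5179, -0.4284, 0.069]
tcp_rot: [3.142, -0.0, 1.387]
force: [0.5, 0.1, -3.7]
width: 0.0476
t: 39.85
tool_pos: [0.5179, -0.4284, 0.068]
tcp_rot: [-3.142, -0.0, 1.387]
force: [-0.4, 0.2, -3.6]
width: 0.0474
```

```bash
python3 -m inch '[[[0,0,0.0007,0,0,0],[0,0,0,0,0,0],[0,0,0,0,0,0]]]';python3 -m inch '[[[0,0,0.0005,0,0,0],[0,0,0,0,0,0],[0,0,0,0,0,0]]]'
```

```text
t: 40.15
tool_pos: [0.5179, -0.4284, 0.0673]
tcp_rot: [-3.142, -0.0, 1.387]
force: [-0.7, 0.4, -3.7]
width: 0.0479
t: 40.45
tool_pos: [0.5179, -0.4284, 0.0672]
tcp_rot: [3.142, 0.0, 1.387]
force: [-2.6, 0.7, 6.8]
width: 0.0475
```

```bash
python3 -m inch '[[[0,0,-0.0003,0,0,0],[0,0,0,0,0,0]]]' ; python3 -m inch '[[[0,0,0,0,0,0],[0,0,0,0,0,0],[0,0,0,0,0,0],[0,0,0,0,0,0],[0,0,0,0,0,0]]]' 0.068; python3 -m inch '[[[0,0,-0.005,0,0,0],[0,0,-0.015,0,0,0],[0,0,-0.02,0,0,0],[0,0,-0.025,0,0,0],[0,0,-0.025,0,0,0],[0,0,-0.025,0,0,0],[0.03,0,0,0,0,0],[0.04,0,0,0,0,0],[0.04,0,0,0,0,0],[0.03,0,0,0,0,0]]]';python3 -m inch '[[[0.04,0,0,0,0,0],[0.04,0,0,0,0,0],[0.03,0,0,0,0,0],[0,0,0,0,0,0],[0,0,0,0,0,0]]]'
python3 - <<'E'
from ov import *
c=np.radians(-10.5);P=[box(.5183,-.4285,c,.15,.13,.054),box(.5183,-.4285,c,.072,.06,.038)]
ps=get_image("side");draw(ps,P,(295,110,395,210),6,"e1.png")
pt=get_image("top");draw(pt,P,(450,150,590,260),5.7,"e2.png")
cv2.imwrite("pics/e3.png",pt["color"][:,:,::-1]);cv2.imwrite("pics/e4.png",ps["color"][:,:,::-1])
E
```

```text
t: 40.65
tool_pos: [0.5179, -0.4283, 0.0672]
tcp_rot: [3.142, 0.0, 1.387]
force: [-2.0, 1.5, 3.2]
width: 0.0476
t: 41.15
tool_pos: [0.5179, -0.4284, 0.0671]
tcp_rot: [3.142, -0.0, 1.387]
force: [-0.5, -0.5, 1.4]
width: 0.068
t: 42.15
tool_pos: [0.5442, -0.2881, 0.1837]
tcp_rot: [3.14, 0.0, 1.388]
force: [0.8, -0.6, -0.3]
width: 0.0678
t: 42.65
tool_pos: [0.564, -0.1823, 0.1832]
tcp_rot: [3.141, 0.001, 1.388]
force: [0.4, -0.9, -0.1]
width: 0.0678
```

View pics/e1.png

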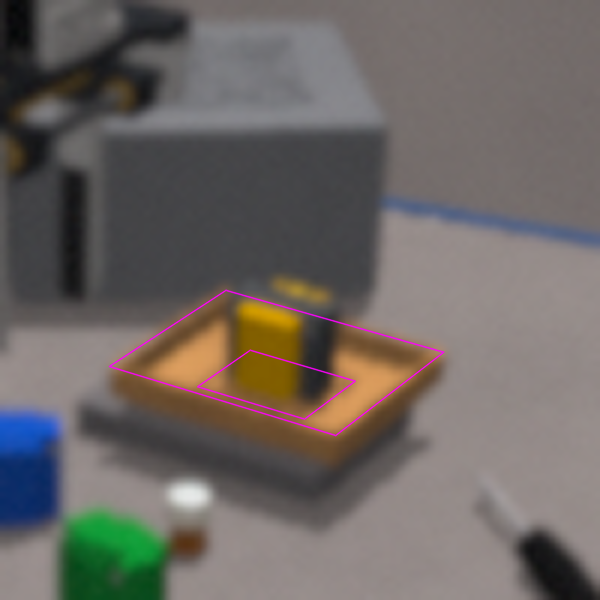

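View pics/e2.png

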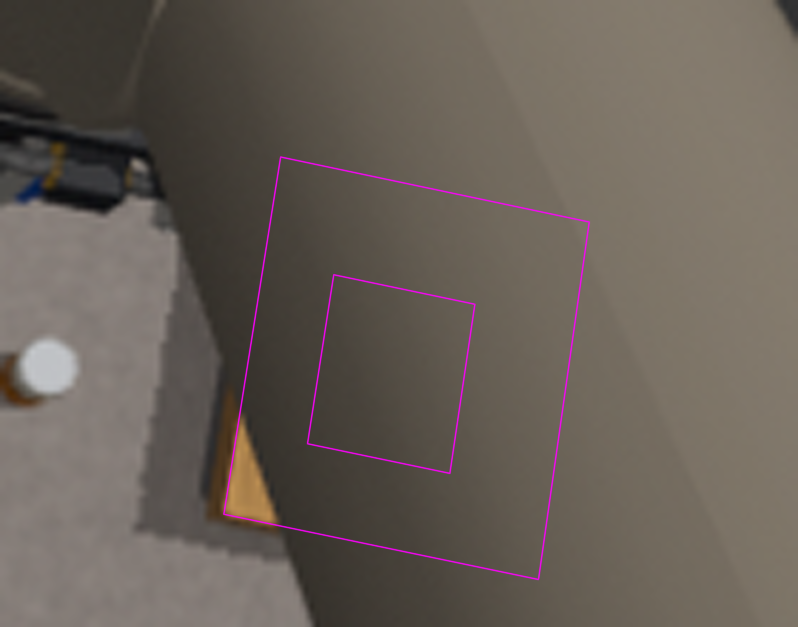

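View pics/e3.png

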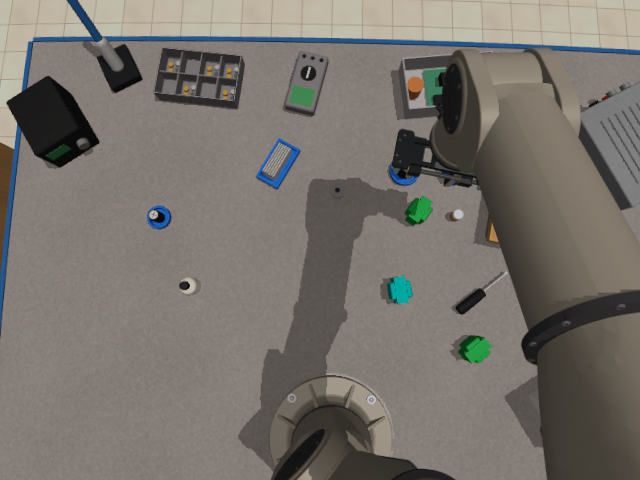

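View pics/e4.png

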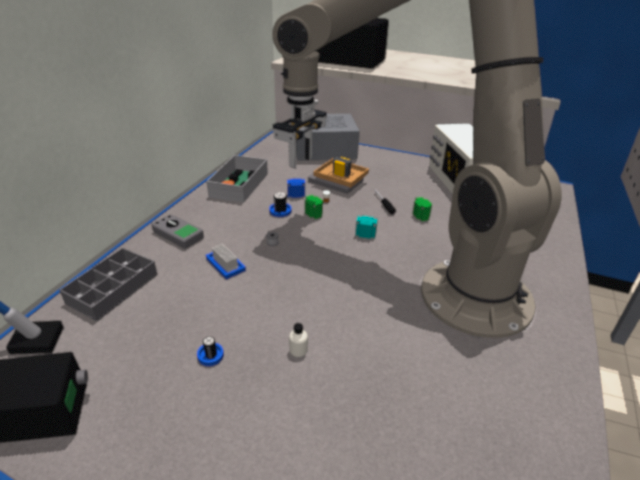

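The transformer stands in the carton, seen from the side at (343,168). The arm hides the carton from above, so I'll move it further left to verify.

```bash
python3 -m inch '[[[0.04,0,-0.01,0,0,0],[0.04,0,-0.01,0,0,0],[0.04,0,-0.01,0,0,0],[0.04,0,0,0,0,0],[0.04,0,0,0,0,0],[0.04,0,0,0,0,0],[0.04,0,0,0,0,0],[0.04,0,0,0,0,0],[0.04,0,0,0,0,0],[0.03,0,0,0,0,0]]]'>/dev/null;python3 -m inch '[[[0,0,0,0,0,0],[0,0,0,0,0,0],[0,0,0,0,0,0]]]'
python3 - <<'E'
from ov import *
c=np.radians(-10.5);P=[box(.5183,-.4285,c,.15,.13,.054),box(.518,-.4285,c,.06,.026,.092),cyl(.6267,-.1651,.03,.015)]
pt=get_image("top");draw(pt,P,(380,140,560,260),4.4,"f1.png")
cv2.imwrite("pics/f2.png",pt["color"][:,:,::-1])
E
```

```text
t: 44.05
tool_pos: [0.6354, 0.1988, 0.212]
tcp_rot: [3.142, 0.001, 1.385]
force: [0.2, -0.2, -0.0]
width: 0.068
```

View pics/f1.png

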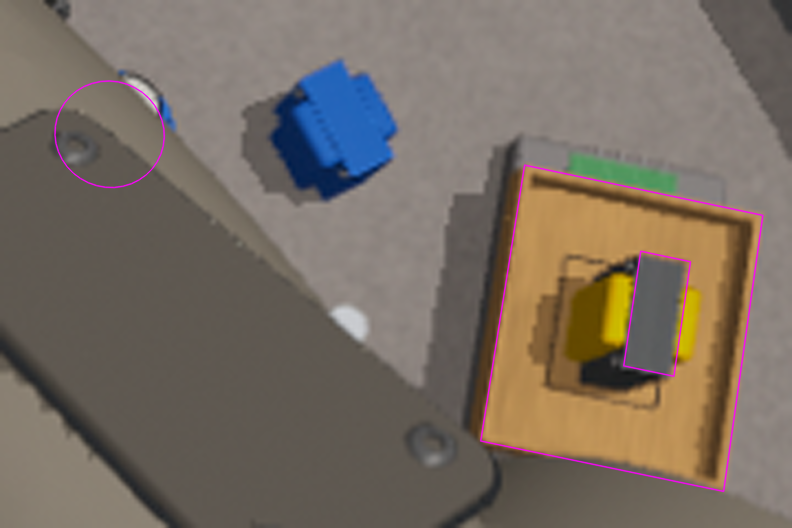

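View pics/f2.png

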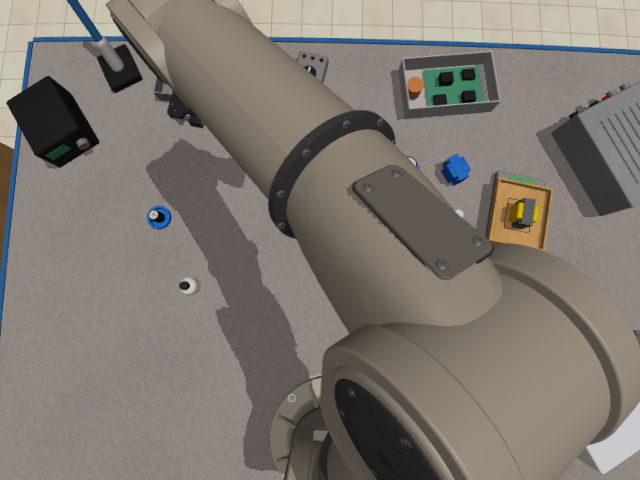

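The carton matches its original outline exactly. The transformer's top face matches the centred pose, with all its edges inside the drawn outline. Handing in.

```bash
python3 -c "
from rig import manip
print(manip.hand_in())"
```

```text
the job is handed in; nothing more can be done
None
```

All four parts are put away, in the order you asked, and the job was handed in at about 44 s of the 118 s allowed. I lowered each part until it touched down, then released it.

- **Capacitors:** the last pictures show both standing upright in their holders.
- **Heat sink:** it lies flat, fins up, along the long holder, with about 1 mm between its measured and intended position.
- **Transformer:** seen from above, it matches the centred, aligned pose to within about 1–2 mm. It is inside the drawn outline, and the carton has not moved or tipped.
- **Bystanders:** the solder reel and the jar stand where they were at the start, and none of the look-alikes were touched.
- **Forces:** the highest reading was about 16 N, when the heat sink touched down. The limits are 40 N and 120 N.

**Disagreements and gaps:**
- The description says the carton's long side runs roughly along world y, but the pictures show it about 10° off world x. I followed the pictures.
- The two cameras disagreed by 1–3 mm. I used the top view.
- In the final top view the arm hid most of the larger holder, the heat sink and the reel. Those checks rest on the side and top pictures taken just before.

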